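Complete the cell rack and show the red cell to the inspection camera

ROBOT

A 7-joint arm with a two-finger parallel gripper is mounted at the origin on the work surface. World frame = base frame: x ahead of the robot, y to its left, z up, the work surface at z = 0. Lengths are in m, angles in rad, forces in N, time in s.
With the tool pointing down it reaches from about 0.4 to 0.85 m from the base axis. Payload 4.5 kg.
Tool frame: the origin (TCP) lies on the centre line of the jaws, within the pads' length; the fingertips stand 14 mm ahead of it and the grasp point (between the pads) lies 5 mm behind it; z points along the fingers, y is the line along which they close (so a half turn about z gives the same grasp; the last joint's range is limited). The gripper opens to 85 mm and grips with 20 to 120 N. Pads are 22 mm wide; open, the fingers measure 114 mm over their backs; the gripper's body (76 mm by 85 mm) begins 54 mm behind the grasp point. The pads swing forward as they close: fully open they stand 13 mm farther back than shut.
Start: joints at [-1.298, 0.689, -0.195, 1.565, 0.157, 0.902, -0.215], TCP at [0.148, 0.607, 0.245] pointing down, gripper open.
Joint ranges: [-3.01, 3.01], [-0.46, 2.08], [-1.47, 1.51], [0.13, 2.56], [-1, 4.14], [0.04, 2.09], [-2.66, 2.66]. Speed limits (rad/s): [2.57, 2.57, 3.14, 3.14, 3.14, 3.14, 3.14].

INTERFACE

Orientations are given as a rotation vector (axis times angle).
In Python, from bench import r, camera, get_calibration gives the robot as it stands.
- The arm moves only by the tool step_arm, never from a script. Its argument "moves" is one flat list of numbers, 4 for each row, row after row: the shift along the world's x, y, z in m, then the turn about the world's z in degrees. A call has 1 to 12 rows; each row shifts and turns the commanded pose from where the row before left it; what a row does not reach is not made up. A row lasts 1/8 s, in which the tool goes at most 62.5 mm and 10.7 degrees, less where a joint would pass 70% of its speed; a pose out of reach is approached as far as the arm can. A call with a gripper value outside its range is refused whole. "claw" is the closure, from -1 (fully open) to 1 (shut), set as the call begins (left out, the last holds). The fingers move at their own pace and stop on an object; "newtons" is the grip in N (left out, the last holds). Time passes only in rows, so rows that do not move let the fingers close. It gives the time, the measured TCP pose, the force, the opening and the grip force at its end, in the units of the state.
- r.read_state(): the state, without advancing time (a new reading comes with each control period).
- camera(name): name is "scene" or "top" or "wrist"; returns the picture (480x640x3 uint8, red, green, blue); there is no depth.
- get_calibration(name): a dict with "fx", "fy", "cx", "cy" (pixels), "T" (4x4, takes a point from camera to world coordinates); the wrist camera has in their place "mount" (4x4, takes a point from camera to tool coordinates, whose origin is the TCP and whose axes are the flange's). Camera axes: x right, y up, looking along -z (the intrinsics and any distortion apply to the point x, -y, -z); pixel columns grow to the right and rows downward; lengths in m; the calibration is good to about 2 mm. The wrist camera is an equidistant fisheye: a pixel r from the principal point sees the ray r / f radians off the axis. A picture is of the moment at which its call begins: read the wrist's pose just before it. get_calibration takes no time and is no camera call.
- r.hand_in(): hands the job in; it is judged then, once.
The state is a dict: "time": time; "q": joint angles; "qvel": joint speeds; "joint_torque": joint torques, N m; "tool_pos": TCP position; "eef_rot": TCP orientation; "wrist_force": force on the tool from outside, world axes, zero at the start; "torque": the same for the moment, N m; "finger_gap": finger opening in m; "gripper_force": force on a finger pad.
Only numpy, scipy, OpenCV 4.12 (cv2) and the standard library are available. Lean on these libraries where they do the work, as an engineer would, in place of code of your own. Each camera call takes 0.05 s, during which the arm holds its last target. There are 200 camera calls.

TASK

Get this set of sample cells ready for the window check: first stand the yellow-capped cell from the mat fully down in the rack's empty middle socket, with its tab towards the white stripe like the others, and let go of it. Then take the red-capped cell out of the rack and hold it still in the air 15 cm in front of the inspection camera's lens, centred on its line of sight with the window squarely facing the lens (the camera looks down at 25 degrees, so the cell leans back), and finish while still holding it there. Leave the blue-capped cell, the bottles, the beaker and the cup where they stand.

Things in the scene. Friction and masses are not known exactly. Their poses are not given: they have to be found in the camera images.
- yellow: The yellow-capped sample cell: white block 30 x 30 x 90 mm tall, 90 g, yellow cap (top 13 mm, flush). On its +x face a dark window (18 x 34 mm, centre 48 mm up) and above it a yellow tab on the cap, 9 mm out, 12 wide. Origin: centre of underside, z up; the plain y faces are for gripping. Starts upright on the 4 mm mat, turned by up to about a quarter turn from the others.
- red: The red-capped sample cell: white block 30 x 30 x 90 mm tall, 90 g, red cap (top 13 mm, flush). On its +x face a dark window (18 x 34 mm, centre 48 mm up) and above it a red tab on the cap, 9 mm out, 12 wide. Origin: centre of underside, z up; the plain y faces are for gripping. Starts in either end socket of the rack, on its floor (6 mm up), tab to the stripe.
- blue: The blue-capped sample cell: white block 30 x 30 x 90 mm tall, 90 g, blue cap (top 13 mm, flush). On its +x face a dark window (18 x 34 mm, centre 48 mm up) and above it a blue tab on the cap, 9 mm out, 12 wide. Origin: centre of underside, z up; the plain y faces are for gripping. Stands in the rack's other end socket, tab to the stripe.
- yellow_tab (a point): Outer end of the yellow cell's tab, 24 mm out in +x and 85 mm up from that cell's origin.
- red_window (a point): Centre of the red cell's window, on its +x face: 15 mm out in +x and 48 mm up from that cell's origin.
- red_back (a point): Point on the red cell's back face, straight behind the window: 15 mm out in -x and 48 mm up from that cell's origin.
- rack: Fixed grey rack, 85 (x) x 225 (y) x 36 mm high, three square sockets in a row along y, 80 mm apart, each 35 x 35 mm, 30 mm deep (2.5 mm free on each side of a cell), mouth chamfered 2 mm. A white stripe runs along its +x edge, away from the robot. Origin under its centre.
- socket (a point): Centre of the floor of the rack's empty middle socket, 6 mm above the bench; the mouth is 30 mm above it.
- mat: Thin fixed grey drying mat, 170 x 170 x 4 mm; origin under its centre.
- camera: Fixed camera stand: dark foot 130 x 110 x 16 mm, steel post 325 mm high at 35 mm in its +x, with the white camera head on a short arm. Origin under the foot; the camera looks towards its -x.
- lens: Camera head: white 46 mm box, black lens of 34 mm diameter with an orange ring. Origin: centre of the lens's front, 270 mm up. Its -x is the line of sight, 25 degrees (0.436 rad) down from level; y level; z leans 25 degrees from vertical, top away from the camera. A cell shown squarely has its x along this x (towards the camera) and its z along this z.
- view (a point): The viewing point: on the line of sight, 150 mm in front of the lens's front, about 207 mm above the bench, in free air.
- bottle_yellow: Loose yellow buffer bottle with a black cap, 62 mm diameter, 150 mm tall, in the back row; bystander. Origin under its centre.
- bottle_clear: Loose white buffer bottle with a black cap, 62 mm diameter, 150 mm tall, in the back row; bystander. Origin under its centre.
- bottle_pink: Loose pink buffer bottle with a black cap, 62 mm diameter, 150 mm tall, in the back row; bystander. Origin under its centre.
- beaker: Loose empty glass beaker, 68 mm diameter, 85 mm tall; bystander. Origin under its centre.
- cup: Loose empty white plastic cup, 52 mm diameter, 60 mm tall; bystander. Origin under its centre.
Mind the look-alikes: they are no part of the job. Leave any purple look-alike of the yellow alone.

How it is judged:
By the outcome, as a careful person would: the job done as asked, in the order asked, and still so for the second after the job is handed in, while the arm keeps its last pose, push and grip.
It also fails if it takes over 53 s, if anything falls off the work surface, if the arm or the gripper's body presses on something with over 40 N, if the wrist force passes 120 N, or if a joint passes its speed limit or range.

## Working session

There is one attempt and no reset: what is moved stays moved. The work goes in short steps, Python scripts to look and compute and a tool call to move; the robot and the scene stay as the last step left them, time stands still between calls to the robot, and variables do not carry over. Pictures are saved under pics/ and viewed, at most 10 in all, crops included, and the job is handed in when it is done.

Besides the shell and the picture viewer there is one more tool, called after "Request:" in YAML: its name, and indented under it one key for each argument. step_arm: Moves the arm, as the interface text tells. Its arguments: {"type":"object","properties":{"moves":{"type":"array","items":{"type":"number"}},"claw":{"type":"number"},"newtons":{"type":"number"}},"required":["moves"]}

```bash
ls; mkdir -p pics; cat > h.py <<'E'
import numpy as np, cv2
from bench import r, camera, get_calibration
def ray(name,u,v,cal=None):
    c=cal or get_calibration(name); T=np.array(c["T"])
    d=np.array([(u-c["cx"])/c["fx"],-(v-c["cy"])/c["fy"],-1.]); d=T[:3,:3]@d
    return T[:3,3],d/np.linalg.norm(d)
def onz(name,u,v,z):
    o,d=ray(name,u,v); return o+d*(z-o[2])/d[2]
def proj(name,p):
    c=get_calibration(name);T=np.array(c["T"]); q=T[:3,:3].T@(np.array(p)-T[:3,3])
    return np.array([c["cx"]+c["fx"]*q[0]/-q[2], c["cy"]-c["fy"]*q[1]/-q[2]])
def tri(a,b):
    (o1,d1),(o2,d2)=a,b
    s=np.linalg.lstsq(np.c_[d1,-d2],o2-o1,rcond=None)[0]
    p,q=o1+s[0]*d1,o2+s[1]*d2; return (p+q)/2,np.linalg.norm(p-q)
def save(n,im): cv2.imwrite("pics/"+n+".png",im[:,:,::-1])
E
python3 - <<'E'
from h import *
for n in("scene","top","wrist"):
    im=camera(n); save(n+"0",im); print(n,{k:np.round(v,3).tolist() for k,v in get_calibration(n).items() if not isinstance(v,str)})
s=r.read_state(); print({k:np.round(v,3).tolist() for k,v in s.items()})
E
```

```text
pics
scene {'fx': 574.458, 'fy': 574.458, 'cx': 316.479, 'cy': 243.113, 'T': [[-0.589, -0.597, 0.545, 1.227], [0.808, -0.444, 0.387, 0.494], [0.011, 0.668, 0.744, 1.084], [0.0, 0.0, 0.0, 1.0]]}
top {'fx': 620.49, 'fy': 620.49, 'cx': 324.257, 'cy': 240.892, 'T': [[-0.023, 0.984, -0.176, 0.242], [-1.0, -0.022, 0.01, 0.021], [0.006, 0.176, 0.984, 1.774], [0.0, 0.0, 0.0, 1.0]]}
wrist {'fx': 371.648, 'fy': 371.648, 'cx': 317.033, 'cy': 245.35, 'mount': [[0.0, 0.949, 0.317, 0.083], [1.0, -0.001, 0.001, -0.0], [0.001, 0.317, -0.949, -0.128], [0.0, 0.0, 0.0, 1.0]]}
{'time': 0.15, 'q': [-1.298, 0.69, -0.195, 1.566, 0.157, 0.902, -0.215], 'qvel': [-0.0, -0.002, -0.0, -0.005, -0.0, -0.001, 0.001], 'joint_torque': [-0.002, -53.994, -1.269, -15.872, 0.009, 0.006, 0.0], 'tool_pos': [0.148, 0.607, 0.245], 'eef_rot': [-0.374, -3.119, 0.002], 'wrist_force': [-0.045, -0.648, 0.165], 'torque': [0.025, -0.013, 0.025], 'gripper_force': 0.0, 'finger_gap': 0.085}
```

View pics/scene0.png

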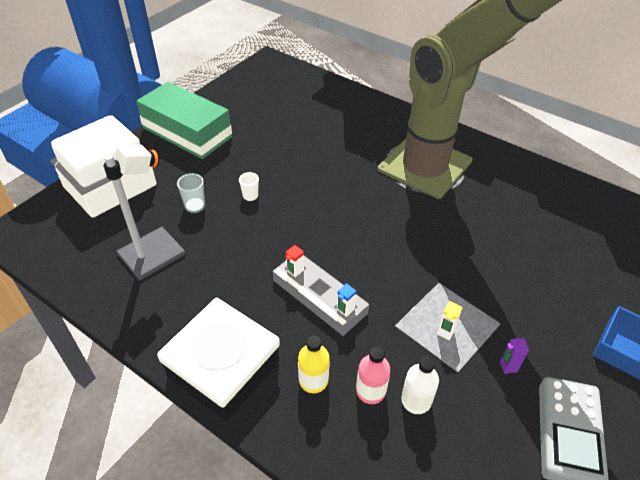

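View pics/top0.png

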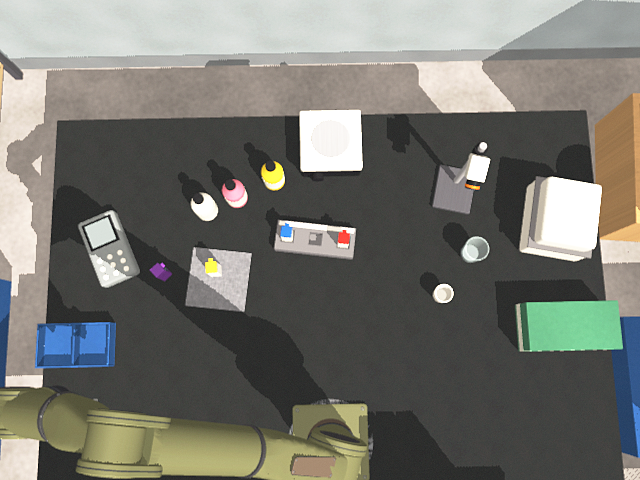

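```bash
cat >> h.py <<'E'
def mask(im,lo,hi,box=None):
    m=cv2.inRange(cv2.cvtColor(im,cv2.COLOR_RGB2HSV),np.array(lo),np.array(hi))
    if box is not None:
        k=np.zeros_like(m); x0,y0,x1,y1=box; k[y0:y1,x0:x1]=255; m&=k
    return m
def big(m):
    n,l,s,c=cv2.connectedComponentsWithStats(m)
    i=1+np.argmax(s[1:,4]); return (l==i).astype(np.uint8),c[i],s[i]
E
python3 - <<'E'
from h import *
T=cv2.imread("pics/top0.png")[:,:,::-1]; S=cv2.imread("pics/scene0.png")[:,:,::-1]
print("top proj TCP-ish", proj("top",[.148,.607,0]))
R={}
for nm,lo,hi,bt,bs,z in [("red",(0,150,120),(6,255,255),(270,200,370,270),(270,230,380,340),.092),
  ("blue",(100,150,100),(120,255,255),(270,200,370,270),(270,230,380,340),.092),
  ("yellow",(25,120,120),(35,255,255),(190,250,250,310),(400,280,500,350),.09),
  ("ring",(8,150,120),(18,255,255),(440,150,510,210),(130,140,180,180),.27)]:
    _,ct,st=big(mask(T,lo,hi,bt)); _,cs,ss=big(mask(S,lo,hi,bs))
    p,e=tri(ray("top",*ct),ray("scene",*cs)); print(nm,ct.round(1),st,cs.round(1),ss,"tri",p.round(3),e.round(4),"onz",onz("top",*ct,z).round(3))
# rack & foot via gray in top
for nm,box,lo,hi,z in [("rack",(265,210,365,268),(0,0,100),(180,60,255),.036),("foot",(425,160,480,218),(0,0,60),(180,50,130),.016)]:
    m=mask(T,lo,hi,box); m,c,s=big(m); cn=max(cv2.findContours(m,0,2)[0],key=cv2.contourArea)
    b=cv2.boxPoints(cv2.minAreaRect(cn)); w=np.array([onz("top",*q,z) for q in b]); print(nm,b.round(1).tolist(),w.round(3).tolist(),np.linalg.norm(w-np.roll(w,1,0),axis=1).round(3), w.mean(0).round(3))
A=cv2.resize(T[150:280,180:380],None,fx=4,fy=4,interpolation=2); B=cv2.resize(T[130:260,400:520],None,fx=4,fy=4,interpolation=2)
im=np.zeros((520,1300,3),np.uint8); im[:,:800]=A; im[:,800:1280]=B; 
save("ca",cv2.resize(im,(800,320)))
E
```

```text
top proj TCP-ish [110.73765099 391.42840633]
red [343.4 237.1] [338 230  12  14 121] [293.9 252.7] [286 245  18  16 195] tri [ 0.553 -0.049  0.088] 0.0002 onz [ 0.553 -0.048  0.092]
blue [285.7 230.5] [280 224  12  13 116] [346.2 291.9] [338 283  19  18 202] tri [0.575 0.111 0.089] 0.0005 onz [0.575 0.11  0.092]
yellow [210.6 265.7] [205 258  12  15 140] [452.2 312.6] [444 301  18  19  95] tri [0.482 0.319 0.082] 0.0018 onz [0.482 0.317 0.09 ]
ring [468.4 185.7] [465 184   9   5  22] [154.6 157.8] [150 149   8  18  60] tri [ 0.643 -0.357  0.274] 0.0007 onz [ 0.644 -0.358  0.27 ]
rack [[273.20001220703125, 250.5], [276.70001220703125, 218.89999389648438], [356.1000061035156, 227.6999969482422], [352.6000061035156, 259.29998779296875]] [[0.529, 0.15, 0.036], [0.62, 0.139, 0.036], [0.589, -0.088, 0.036], [0.498, -0.075, 0.036]] [0.227 0.092 0.229 0.092] [0.559 0.031 0.036]
foot [[425.0, 160.0], [479.0, 160.0], [479.0, 217.0], [425.0, 217.0]] [[0.792, -0.299, 0.016], [0.789, -0.458, 0.016], [0.617, -0.447, 0.016], [0.621, -0.29, 0.016]] [0.172 0.16  0.172 0.157] [ 0.705 -0.374  0.016]
```

View pics/ca.png

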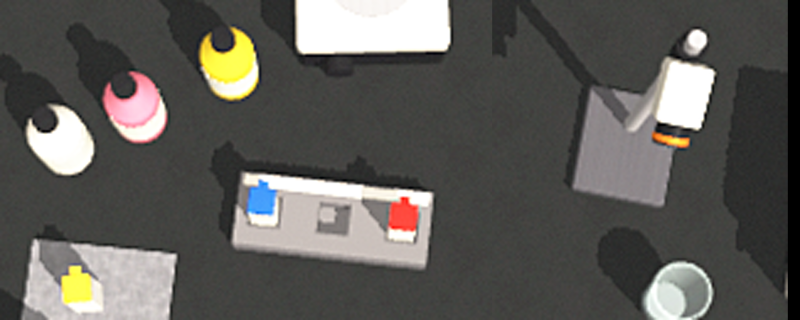

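The top view gives red at (343,237), blue at (286,230), yellow at (211,266) and the lens ring at (468,186). The rack is yawed about −7.5°, and the camera looks roughly towards −x. I'll fly over the mat for a closer look with the wrist camera.

Request:
step_arm:
  moves: [0.033, -0.029, 0, 0, 0.033, -0.029, 0, 0, 0.033, -0.029, 0, 0, 0.033, -0.029, 0, 0, 0.033, -0.029, 0, 0, 0.033, -0.029, 0, 0, 0.033, -0.029, 0, 0, 0.033, -0.029, 0, 0, 0.033, -0.029, 0, 0, 0.033, -0.029, 0, 0, 0, 0, 0, 0, 0, 0, 0, 0]
  claw: -1
  newtons: 40

```text
time: 1.65
tool_pos: [0.4771, 0.3178, 0.2451]
eef_rot: [-0.373, -3.118, -0.001]
wrist_force: [0.0, 1.2, 0.1]
finger_gap: 0.0854
gripper_force: 0.0
```

```bash
cat >> h.py <<'E'
from scipy.spatial.transform import Rotation as Ro
def wpose(s=None):
    s=s or r.read_state(); M=np.eye(4); M[:3,:3]=Ro.from_rotvec(s["eef_rot"]).as_matrix(); M[:3,3]=s["tool_pos"]
    return M@np.array(get_calibration("wrist")["mount"])
def wray(T,u,v):
    c=get_calibration("wrist"); a=np.array([u-c["cx"],v-c["cy"]]); rr=np.hypot(*a); th=rr/c["fx"]
    d=np.array([np.sin(th)*a[0]/rr,-np.sin(th)*a[1]/rr,-np.cos(th)]); return T[:3,3],T[:3,:3]@d
def wonz(T,u,v,z):
    o,d=wray(T,u,v); return o+d*(z-o[2])/d[2]
E
python3 - <<'E'
from h import *
s=r.read_state(); T=wpose(s); im=camera("wrist"); save("w1",im); np.save("w1.npy",T); print(s["tool_pos"],s["eef_rot"])
E
```

```text
[0.47714199 0.31777882 0.24508686] [-3.73479791e-01 -3.11818817e+00 -6.79429523e-04]
```

View pics/w1.png

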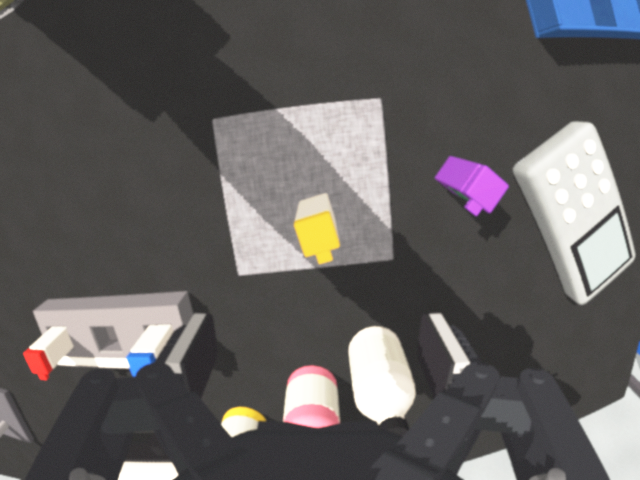

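```bash
python3 - <<'E'
from h import *
im=cv2.imread("pics/w1.png")[:,:,::-1]; T=np.load("w1.npy")
m,c,s=big(mask(im,(20,120,80),(35,255,255),(270,180,380,280))); print(c,s)
v=cv2.cvtColor(im,cv2.COLOR_RGB2HSV)[:,:,2]; 
for y in range(190,268,4): 
    xs=np.where(m[y])[0]; print(y,(xs.min(),xs.max(),v[y,xs.min()+3:xs.max()-2:8].tolist()) if len(xs) else "")
# cap: open to remove the tab, fit rect
k=cv2.morphologyEx(m,cv2.MORPH_OPEN,np.ones((19,19),np.uint8)); cn=max(cv2.findContours(k,0,2)[0],key=cv2.contourArea)
print("approx",cv2.approxPolyDP(cn,3,True)[:,0].tolist())
tab=m&~k; t,ct,st=big(tab); print("tab",ct,st)
M=mask(im,(0,0,60),(180,60,255),(200,80,410,290)); M=cv2.morphologyEx(M,cv2.MORPH_CLOSE,np.ones((9,9)))
E
python3 - <<'E'
from h import *
im=cv2.imread("pics/w1.png"); cv2.imwrite("pics/y1.png",cv2.resize(im[180:275,270:370],None,fx=6,fy=6,interpolation=2))
E
```

```text
[317.16325264 236.07200497] [ 294  211   46   53 1611]
190 
194 
198 
202 
206 
210 
214 (np.int64(316), np.int64(329), [238])
218 (np.int64(303), np.int64(331), [237, 249, 251])
222 (np.int64(294), np.int64(332), [244, 251, 251, 252, 251])
226 (np.int64(294), np.int64(333), [251, 251, 251, 251, 251])
230 (np.int64(295), np.int64(334), [251, 251, 251, 251, 251])
234 (np.int64(297), np.int64(336), [251, 251, 251, 252, 251])
238 (np.int64(298), np.int64(337), [251, 251, 251, 251, 251])
242 (np.int64(299), np.int64(338), [251, 252, 251, 252, 251])
246 (np.int64(301), np.int64(339), [251, 251, 251, 251, 249])
250 (np.int64(302), np.int64(330), [251, 251, 250])
254 (np.int64(304), np.int64(331), [250, 239, 251])
258 (np.int64(317), np.int64(332), [251, 251])
262 (np.int64(318), np.int64(325), [247])
266 
approx [[298, 220], [298, 238], [304, 254], [330, 254], [334, 248], [330, 216]]
tab [323.6557377  258.24590164] [315 254  18  10 122]
```

View pics/y1.png

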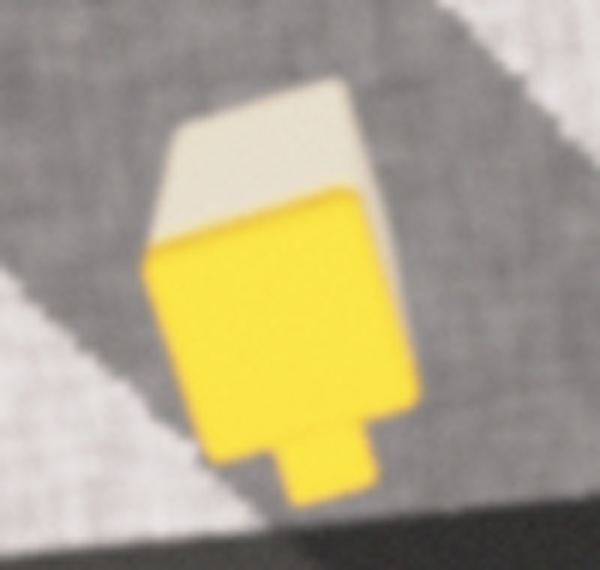

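```bash
python3 - <<'E'
from h import *
T=np.load("w1.npy")
P=np.array([wonz(T,270+x/6,180+y/6,.094) for x,y in [(147,262),(357,195),(420,404),(213,463)]])
print(P.round(4),np.linalg.norm(P-np.roll(P,-1,0),axis=1).round(4),P.mean(0).round(4))
d=(P[3]-P[0]+P[2]-P[1]); e=(P[1]-P[0]+P[2]-P[3]); print("x yaw",np.degrees(np.arctan2(d[1],d[0])),"y yaw-90",np.degrees(np.arctan2(e[1],e[0]))-90)
s=r.read_state(); R=Ro.from_rotvec(s["eef_rot"]).as_matrix(); print("tool y ang -90",np.degrees(np.arctan2(R[1,1],R[0,1]))-90,R.round(3))
im=cv2.imread("pics/w1.png")[:,:,::-1]
for nm,lo,hi in [("red",(0,150,100),(6,255,255)),("blue",(100,150,80),(120,255,255))]:
    m,c,st=big(mask(im,lo,hi,(10,330,180,390))); print(nm,c,st,wonz(T,*c,.092).round(4))
E
```

```text
[[0.4655 0.3018 0.094 ]
 [0.4632 0.3303 0.094 ]
 [0.4929 0.332  0.094 ]
 [0.4945 0.3034 0.094 ]] [0.0286 0.0297 0.0287 0.029 ] [0.479  0.3169 0.094 ]
x yaw 3.1444723669257315 y yaw-90 3.869625732104211
tool y ang -90 -13.571355715774857 [[-0.972  0.235 -0.001]
 [ 0.235  0.972  0.001]
 [ 0.001  0.001 -1.   ]]
red [ 37.56838366 363.1669627 ] [ 23 349  29  32 563] [ 0.5537 -0.0485  0.092 ]
blue [139.0626703 361.6893733] [128 354  27  23 367] [0.5662 0.109  0.092 ]
```

The yellow cap corners measure 29 mm, which fits. Its centre is (0.479, 0.317) with yaw about +3.5°. I'll turn the tool +17°, go down and grip.

Request:
step_arm:
  moves: [0.002, -0.001, 0, 6, 0, 0, 0, 6, 0, 0, 0, 5, 0, 0, -0.04, 0, 0, 0, -0.04, 0, 0, 0, -0.04, 0, 0, 0, -0.03, 0, 0, 0, -0.02, 0, 0, 0, -0.016, 0, 0, 0, 0, 0]

```text
time: 2.95
tool_pos: [0.4787, 0.3167, 0.0585]
eef_rot: [0.093, -3.138, 0.001]
wrist_force: [-1.1, -0.3, 0.4]
finger_gap: 0.0855
gripper_force: 0.0
```

Request:
step_arm:
  moves: [0, 0, 0, 0, 0, 0, 0, 0, 0, 0, 0, 0, 0, 0, 0, 0, 0, 0, 0, 0, 0, 0, 0, 0, 0, 0, 0, 0, 0, 0, 0, 0]
  claw: 1
  newtons: 40

```text
time: 3.95
tool_pos: [0.4803, 0.3166, 0.06]
eef_rot: [-0.091, 3.139, 0.001]
wrist_force: [-0.3, -0.3, 6.0]
finger_gap: 0.0297
gripper_force: 40.3
```

Request:
step_arm:
  moves: [0, 0, 0.02, 0, 0, 0, 0.04, 0, 0, 0, 0.04, 0, 0, 0, 0.04, 0, 0, 0, 0.04, 0, 0, 0, 0, 0]

```text
time: 4.7
tool_pos: [0.4812, 0.3175, 0.2422]
eef_rot: [-0.09, 3.135, 0.006]
wrist_force: [-0.1, 0.8, -1.3]
finger_gap: 0.0298
gripper_force: 39.6
```

Request:
step_arm:
  moves: [0, -0.03, 0, -4, 0, -0.04, 0, -4, 0, -0.04, 0, -3, 0, -0.04, 0, 0, 0, -0.04, 0, 0, 0, -0.04, 0, 0, -0.01, -0.03, 0, 0, -0.01, -0.025, 0, 0, 0, 0, 0, 0, 0, 0, 0, 0]

```text
time: 5.95
tool_pos: [0.4598, 0.032, 0.2388]
eef_rot: [-0.209, -3.134, -0.001]
wrist_force: [1.2, -0.5, -0.7]
finger_gap: 0.0299
gripper_force: 39.8
```

```bash
python3 - <<'E'
from h import *
s=r.read_state(); T=wpose(s); im=camera("wrist"); save("w2",im); np.save("w2.npy",T); print(s["tool_pos"],s["eef_rot"])
E
```

```text
[0.4598055  0.03201801 0.23880782] [-2.09460366e-01 -3.13393027e+00 -1.17478876e-03]
```

View pics/w2.png

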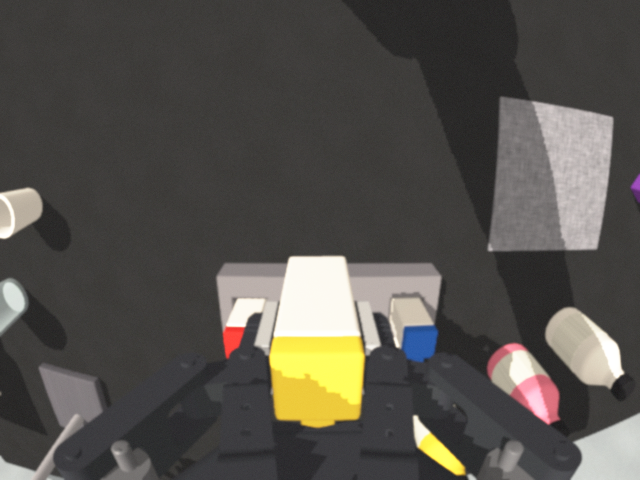

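```bash
python3 - <<'E'
from h import *
im=cv2.imread("pics/w2.png")[:,:,::-1]; T=np.load("w2.npy")
g=cv2.cvtColor(im,cv2.COLOR_RGB2GRAY).astype(float)
for x in (235,260,275,370,400,425): print(x,[int(v) for v in g[256:296:2,x]])
for y in (285,300,320): print(y,[int(v) for v in g[y,210:230:2]],[int(v) for v in g[y,430:450:2]])
save("r2",cv2.resize(im[240:380,200:460],None,fx=3,fy=3,interpolation=2))
E
```

```text
235 [60, 60, 63, 81, 126, 135, 135, 136, 137, 138, 160, 177, 179, 181, 180, 178, 178, 178, 179, 178]
260 [60, 62, 61, 79, 126, 137, 136, 136, 138, 139, 157, 176, 179, 180, 179, 177, 179, 180, 180, 178]
275 [60, 56, 60, 76, 126, 135, 137, 136, 138, 137, 150, 177, 179, 180, 178, 180, 177, 180, 180, 179]
370 [60, 59, 61, 75, 126, 136, 137, 136, 136, 138, 152, 176, 179, 180, 179, 180, 178, 179, 180, 179]
400 [61, 64, 61, 76, 129, 136, 139, 137, 135, 137, 158, 177, 177, 179, 178, 178, 177, 178, 163, 127]
425 [61, 63, 66, 83, 128, 135, 136, 138, 136, 139, 161, 178, 178, 179, 180, 179, 177, 178, 178, 178]
285 [64, 59, 63, 92, 160, 177, 179, 178, 179, 179] [178, 177, 179, 178, 172, 107, 43, 45, 55, 61]
300 [62, 61, 61, 63, 97, 166, 178, 179, 179, 179] [179, 180, 179, 174, 102, 43, 43, 57, 60, 60]
320 [59, 60, 61, 59, 62, 87, 157, 177, 182, 231] [189, 138, 94, 47, 42, 45, 42, 41, 41, 45]
```

View pics/r2.png

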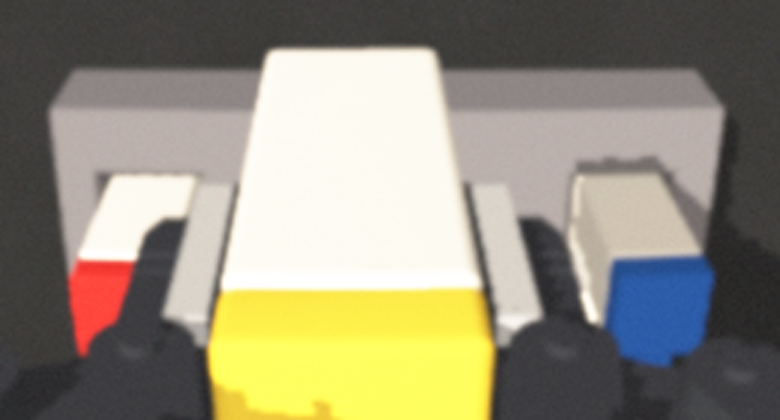

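```bash
python3 - <<'E'
from h import *
T=np.load("w2.npy")
def ang(a,b): d=b-a; return np.degrees(np.arctan2(d[1],d[0]))-90
L,Rr=wonz(T,216.6,276.2,.036),wonz(T,440.9,276.2,.036); print("rack edge",L.round(4),Rr.round(4),np.linalg.norm(L-Rr),"yaw",ang(L,Rr))
a=np.radians(ang(L,Rr)); ax=np.array([np.cos(a),np.sin(a)]); print("centre",((L+Rr)/2)[:2]+.0425*ax)
L0,R0=wonz(T,222.5,263,.0),wonz(T,437.5,263,.0); print("base",np.linalg.norm(L0-R0),ang(L0,R0),((L0+R0)/2)[:2]+.0425*ax)
b1,b2=wonz(T,403.3,326.7,.083),wonz(T,436.7,327.3,.083); print("blue",b1,b2,np.linalg.norm(b1-b2))
bc=((b1+b2)/2)[:2]+.015*ax; print("blue c",bc,"-> mid",bc-.08*np.array([-np.sin(a),np.cos(a)]))
for n,pl,pr,z in [("bot",(289,256.5),(345,256.5),.183),("capl",(274,336.5),(360,336.5),.26),("top",(270.7,353.5),(364,354),.273)]:
    p,q=wonz(T,*pl,z),wonz(T,*pr,z); print(n,p.round(4),q.round(4),np.linalg.norm(p-q).round(4),ang(p,q).round(2),(((p+q)/2)[:2]+.015*ax).round(4))
s=r.read_state(); R=Ro.from_rotvec(s["eef_rot"]).as_matrix(); print("tool",np.degrees(np.arctan2(R[1,1],R[0,1]))-90, s["tool_pos"],R[:,2].round(4))
E
```

```text
rack edge [ 0.5057 -0.0753  0.036 ] [0.5359 0.1471 0.036 ] 0.22444608566174704 yaw -7.7369586715002185
centre [0.56295394 0.03020951]
base 0.2346150668503735 -7.694650109769455 [0.56303647 0.0327005 ]
blue [0.55846244 0.09685266 0.083     ] [0.56487155 0.12859463 0.083     ] 0.03238255271152401
blue c [0.57653044 0.11070427] -> mid [0.56576041 0.03143254]
bot [0.4427 0.0189 0.183 ] [0.4466 0.0482 0.183 ] 0.0296 -7.62 [0.4595 0.0316]
capl [0.4435 0.019  0.26  ] [0.4474 0.048  0.26  ] 0.0292 -7.62 [0.4603 0.0315]
top [0.4416 0.0197 0.273 ] [0.4456 0.0481 0.273 ] 0.0287 -8.01 [0.4585 0.0318]
tool -7.600554703859302 [0.46001525 0.03240596 0.23895699] [-2.e-04  9.e-04 -1.e+00]
```

The rack edge measures 224 mm at yaw −7.7°. The socket is at about (0.5635, 0.0305), and the held cell is at (0.4595, 0.0315) with yaw −7.6°. I'll move over the socket and down to just above its mouth.

Request:
step_arm:
  moves: [0.035, -0.001, 0, 0, 0.035, 0, 0, 0, 0.034, 0, 0, 0, 0, 0, -0.04, 0, 0, 0, -0.04, 0, 0, 0, -0.03, 0, 0, 0, -0.02, 0, 0, 0, -0.008, 0, 0, 0, 0, 0, 0, 0, 0, 0]

```text
time: 7.25
tool_pos: [0.5645, 0.0307, 0.1021]
eef_rot: [0.21, 3.133, 0.001]
wrist_force: [0.1, 0.5, -0.6]
finger_gap: 0.0297
gripper_force: 39.8
```

```bash
python3 - <<'E'
from h import *
s=r.read_state(); T=wpose(s); im=camera("wrist"); np.save("w3.npy",T); save("w3f",im); print(s["tool_pos"],s["eef_rot"])
save("w3",im[200:480,100:540])
save("t3",cv2.resize(camera("top")[190:290,250:390],None,fx=5,fy=5,interpolation=2))
E
```

```text
[0.56452826 0.03066973 0.10212641] [2.09878346e-01 3.13293922e+00 8.29090133e-04]
```

View pics/w3.png

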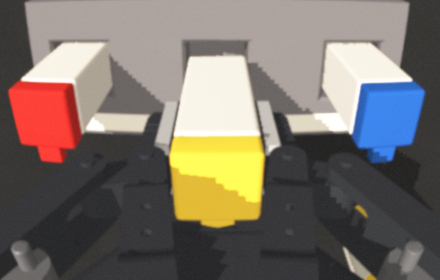

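```bash
python3 - <<'E'
from h import *
T=np.load("w3.npy"); im=cv2.imread("pics/w3f.png")[:,:,::-1]; g=cv2.cvtColor(im,cv2.COLOR_RGB2GRAY).astype(int)
print([g[y,318] for y in range(232,262)]); print(g[247,272:300].tolist()); print(g[247,338:362].tolist()); print(g[262,282:300].tolist(),g[262,338:356].tolist())
p,q=wonz(T,283,240,.036),wonz(T,350,240,.036); print(p,q,np.linalg.norm(p-q)); a=np.radians(-7.7); ax=np.array([np.cos(a),np.sin(a)])
print("sock",((p+q)/2)[:2]+.0195*ax)
p,q=wonz(T,291,257,.046),wonz(T,346.5,257,.046); print(p,q,np.linalg.norm(p-q)); print("cell",((p+q)/2)[:2]+.015*ax)
E
```

```text
[np.int64(164), np.int64(165), np.int64(165), np.int64(163), np.int64(165), np.int64(165), np.int64(158), np.int64(144), np.int64(123), np.int64(109), np.int64(108), np.int64(105), np.int64(104), np.int64(106), np.int64(106), np.int64(105), np.int64(103), np.int64(104), np.int64(103), np.int64(106), np.int64(104), np.int64(107), np.int64(125), np.int64(163), np.int64(211), np.int64(235), np.int64(243), np.int64(244), np.int64(244), np.int64(244)]
[166, 166, 166, 168, 166, 167, 166, 165, 162, 147, 131, 116, 110, 99, 87, 81, 83, 93, 98, 103, 104, 103, 103, 104, 103, 103, 106, 106]
[106, 103, 104, 106, 102, 98, 92, 90, 102, 126, 146, 161, 164, 168, 167, 167, 167, 167, 167, 166, 166, 167, 165, 167]
[138, 122, 116, 106, 104, 147, 213, 241, 246, 246, 244, 244, 244, 245, 244, 244, 244, 245] [244, 244, 244, 244, 241, 237, 222, 192, 155, 135, 136, 143, 144, 144, 148, 145, 146, 143]
[0.54117231 0.01444764 0.036     ] [0.54607506 0.0509861  0.036     ] 0.03686591905258893
sock [0.56294786 0.03010414]
[0.54803319 0.0185154  0.046     ] [0.55194506 0.04765347 0.046     ] 0.029399479388508294
cell [0.56485387 0.03107464]
```

Request:
step_arm:
  moves: [-0.0015, -0.001, 0, 0, 0, 0, -0.01, 0, 0, 0, -0.01, 0, 0, 0, -0.01, 0, 0, 0, -0.005, 0]

```text
time: 7.98
tool_pos: [0.5618, 0.0293, 0.0652]
eef_rot: [-0.21, -3.133, 0.0]
wrist_force: [-0.5, -0.2, -1.2]
finger_gap: 0.0295
gripper_force: 39.8
```

Request:
step_arm:
  moves: [0, 0, -0.002, 0, 0, 0, -0.002, 0, 0, 0, 0, 0]

```text
time: 8.35
tool_pos: [0.5624, 0.0293, 0.0624]
eef_rot: [0.211, 3.134, 0.0]
wrist_force: [-0.2, -0.0, -1.2]
finger_gap: 0.0296
gripper_force: 39.8
```

Request:
step_arm:
  moves: [0, 0, -0.0015, 0, 0, 0, 0, 0]

```text
time: 8.6
tool_pos: [0.5626, 0.0293, 0.062]
eef_rot: [0.21, 3.134, -0.0]
wrist_force: [-2.1, -0.1, 8.3]
finger_gap: 0.0294
gripper_force: 40.7
```

Request:
step_arm:
  moves: [0, 0, 0, 0, 0, 0, 0, 0, 0, 0, 0, 0, 0, 0, 0, 0]
  claw: -0.2

```text
time: 9.1
tool_pos: [0.5623, 0.0293, 0.0607]
eef_rot: [-0.21, -3.134, -0.0]
wrist_force: [0.0, 0.3, 1.0]
finger_gap: 0.0511
gripper_force: 0.0
```

Request:
step_arm:
  moves: [0, 0, 0.02, 0, 0, 0, 0.03, 0, 0, 0, 0.04, 0, 0, 0, 0.04, 0, -0.03, 0, 0.03, 0, -0.03, -0.02, 0, 0, -0.03, -0.03, 0, 0, 0, 0, 0, 0, 0, 0, 0, 0]

```text
time: 10.22
tool_pos: [0.473, -0.0204, 0.221]
eef_rot: [0.21, 3.133, 0.001]
wrist_force: [-0.1, 1.6, -0.0]
finger_gap: 0.0516
gripper_force: 0.0
```

```bash
python3 - <<'E'
from h import *
s=r.read_state(); T=wpose(s); im=camera("wrist"); np.save("w4.npy",T); save("w4",im); print(s["tool_pos"],s["eef_rot"])
E
```

```text
[ 0.47300442 -0.02036699  0.22102229] [2.10492764e-01 3.13331267e+00 1.14793667e-03]
```

View pics/w4.png

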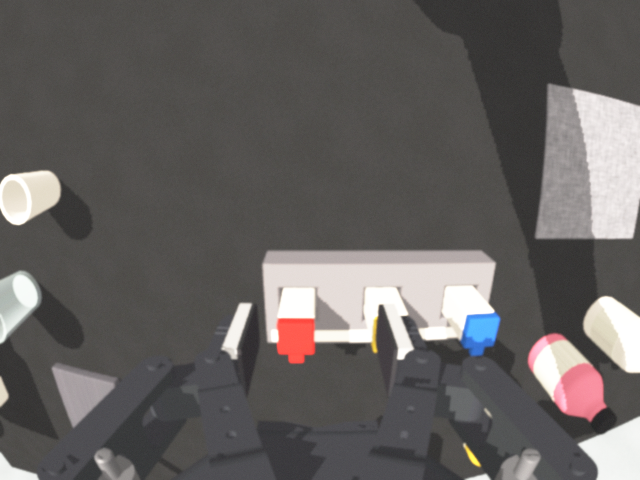

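```bash
python3 - <<'E'
from h import *
T=np.load("w4.npy"); im=cv2.imread("pics/w4.png")[:,:,::-1]
m=mask(im,(0,150,80),(6,255,255),(260,300,340,370)); v=im[:,:,0]
for y in list(range(312,366,3)):
    x=np.where(m[y])[0]; print(y,(x.min(),x.max(),int(np.median(v[y,x]))) if len(x) else "",end="; ")
a=np.radians(-7.7); ax=np.array([np.cos(a),np.sin(a)]);print()
def q(l,rr,z,off):
    p,k=wonz(T,*l,z),wonz(T,*rr,z); d=k-p; print(np.linalg.norm(d).round(4),np.degrees(np.arctan2(d[1],d[0])).round(2)-90,(((p+k)/2)[:2]+off*ax).round(4))
def cols(y): x=np.where(m[y])[0]; return x.min()-.5,x.max()+.5
x=np.where(m[:,297])[0]; print(x.min(),x.max(),v[x.min():x.max(),290])
q(*[(c,x.min()) for c in cols(x.min()+1)],.083,.015)
l=cols(336); q((l[0],336),(l[1],336),.096,0)
my,mc,_=big(mask(im,(0,0,150),(180,60,255),(370,286,400,318))); print("yellow white",_)
for n,pt in(("red c",((l[0]+l[1])/2,338)),): print(n,wonz(T,*pt,.096))
E
```

```text
312 ; 315 ; 318 ; 321 (np.int64(278), np.int64(313), 254); 324 (np.int64(278), np.int64(313), 255); 327 (np.int64(278), np.int64(313), 255); 330 (np.int64(279), np.int64(313), 255); 333 (np.int64(279), np.int64(312), 255); 336 (np.int64(279), np.int64(312), 255); 339 (np.int64(279), np.int64(312), 255); 342 (np.int64(279), np.int64(313), 255); 345 (np.int64(277), np.int64(314), 255); 348 (np.int64(277), np.int64(314), 255); 351 (np.int64(278), np.int64(314), 255); 354 (np.int64(280), np.int64(312), 238); 357 (np.int64(288), np.int64(304), 255); 360 (np.int64(289), np.int64(303), 255); 363 ; 
319 362 [254 254 255 255 255 255 255 255 255 255 255 255 255 255 255 255 255 255
 255 255 255 255 255 255 255 255 255 255 255 255 255 255 255 255 255 255
 255 255 255 255 255 255 254]
0.0288 -7.170000000000002 [ 0.5549 -0.0493]
0.0273 -7.019999999999996 [ 0.5484 -0.0484]
yellow white [370 286  30  32 871]
red c [ 0.5502096  -0.04867514  0.096     ]
```

Yellow stands at the same level as its neighbours, around pixel (385,300). Red is at about (0.553, −0.0495), which agrees with the rack geometry. I'll grip red next.

Request:
step_arm:
  moves: [0.03, -0.015, 0, 0, 0.03, -0.014, 0, 0, 0.02, 0, 0, 0, 0, 0, -0.03, 0, 0, 0, -0.04, 0, 0, 0, -0.04, 0, 0, 0, -0.03, 0, 0, 0, -0.02, 0, 0, 0, 0, 0, 0, 0, 0, 0]

```text
time: 11.52
tool_pos: [0.5532, -0.0491, 0.0613]
eef_rot: [0.209, 3.133, 0.001]
wrist_force: [0.5, -0.4, 0.1]
finger_gap: 0.0512
gripper_force: 0.0
```

Request:
step_arm:
  moves: [0, 0, 0, 0, 0, 0, 0, 0, 0, 0, 0, 0, 0, 0, 0, 0, 0, 0, 0, 0]
  claw: 1
  newtons: 20

```text
time: 12.15
tool_pos: [0.5532, -0.0496, 0.0618]
eef_rot: [0.21, 3.132, 0.001]
wrist_force: [0.1, -0.1, 7.1]
finger_gap: 0.0295
gripper_force: 27.9
```

Request:
step_arm:
  moves: [0, 0, 0.01, 0, 0, 0, 0.01, 0, 0, 0, 0, 0, 0, 0, 0, 0]

```text
time: 12.65
tool_pos: [0.5522, -0.0498, 0.0808]
eef_rot: [-0.211, -3.134, -0.0]
wrist_force: [0.5, -0.1, -1.8]
finger_gap: 0.0296
gripper_force: 26.9
```

```bash
cat > k.py <<'E'
from h import *
# Lean of the held cell from its back (-x) face edges in the wrist picture: bottom edge, cap/body line; points on mid-plane of the cell
import sys
s=r.read_state(); T=wpose(s); im=camera("wrist"); save(sys.argv[1],im)
g=cv2.cvtColor(im,cv2.COLOR_RGB2HSV)
cx=[]; red=((g[:,:,0]<7)|(g[:,:,0]>174))&(g[:,:,1]>150)&(g[:,:,2]>60)
red,c,st=big((red&(np.abs(np.arange(640)-318)<70)[None,:]).astype(np.uint8)); print("red",c.round(1),st)
u=317; ys=np.where(red[:,u])[0]; b1=ys.min()-.5
white=(g[:,:,1]<60)&(g[:,:,2]>150)
k=[int(b1)-3]
while k[-1]>100 and white[k[-1],u]: k.append(k[-1]-1)
b0=k[-1]+.5
print("bottom row",b0,"cap row",b1,"red last",ys.max(), "gray above",[int(x) for x in cv2.cvtColor(im,cv2.COLOR_RGB2GRAY)[int(b0)-8:int(b0)+8,u]])
wid=[np.where(white[int(y),270:365])[0] for y in (b0+3,b1-5)]; print("cols",[(w.min()+270,w.max()+270) for w in wid])
print(np.round(s["tool_pos"],4),np.round(s["wrist_force"],1),s["finger_gap"])
np.save(sys.argv[1]+".npy",T)
E
python3 k.py w5
```

```text
red [316.8 378.1] [ 269  336   96   92 7846]
bottom row 256.5 cap row 335.5 red last 427 gray above [158, 157, 157, 156, 158, 154, 146, 131, 123, 157, 211, 233, 238, 239, 238, 238]
cols [(np.int64(270), np.int64(364)), (np.int64(270), np.int64(364))]
[ 0.5522 -0.0498  0.0808] [ 0.5 -0.1 -1.8] 0.029621459455442124
```

Request:
step_arm:
  moves: [-0.004, 0.0005, 0, 0, -0.004, 0.0005, 0, 0, -0.004, 0.0005, 0, 0, -0.004, 0.0006, 0, 0, -0.004, 0.0006, 0, 0, 0, 0, 0, 0]

```text
time: 13.45
tool_pos: [0.5354, -0.0471, 0.082]
eef_rot: [0.21, 3.128, 0.001]
wrist_force: [4.6, -0.7, 3.0]
finger_gap: 0.0296
gripper_force: 27.3
```

```bash
python3 k.py w6
```

```text
red [317.  374.3] [ 270  329   95   99 8415]
bottom row 238.5 cap row 328.5 red last 427 gray above [145, 146, 148, 146, 147, 148, 149, 146, 146, 145, 148, 152, 162, 176, 190, 191]
cols [(np.int64(270), np.int64(364)), (np.int64(270), np.int64(364))]
[ 0.5354 -0.0471  0.082 ] [ 4.6 -0.7  3. ] 0.029578293378423846
```

```bash
cat > p.py <<'E'
from h import *
c=get_calibration("wrist"); M=np.linalg.inv(np.array(c["mount"]))
def wproj(p): # tool coords -> px
    q=M[:3,:3]@p+M[:3,3]; th=np.arctan2(np.hypot(q[0],q[1]),-q[2]); k=c["fx"]*th/np.hypot(q[0],q[1])
    return np.array([c["cx"]+k*q[0],c["cy"]-k*q[1]])
def row(th,cx,cz,g=.0605,piv=(0,0,-.005)): # cell x,z -> px row; cell +x = -tool x, cell z = -tool z
    a=np.radians(th); x=cx*np.cos(a)-(cz-g)*np.sin(a); z=cx*np.sin(a)+(cz-g)*np.cos(a)
    return wproj(np.array([-x+piv[0],piv[1],-z+piv[2]]))[1]
if __name__=="__main__":
    for th in (0,10,15,20,25,30): print(th,"bot-back",row(th,-.015,0).round(1),"cap",row(th,-.015,.077).round(1),"topback",row(th,-.015,.09).round(1),"topfront",row(th,.015,.09).round(1),"tab",row(th,.024,.09).round(1))
E
python3 p.py; python3 - <<'E'
import cv2
im=cv2.imread("pics/w6.png"); print(im[305:440:3,317].tolist())
E
```

```text
0 bot-back 257.1 cap 336.0 topback 358.4 topfront 425.4 tab 441.7
10 bot-back 274.6 cap 325.1 topback 339.9 topfront 419.3 tab 439.5
15 bot-back 283.6 cap 319.9 topback 330.7 topfront 415.1 tab 437.0
20 bot-back 292.8 cap 315.1 topback 321.7 topfront 410.0 tab 433.7
25 bot-back 302.1 cap 310.6 topback 313.1 topfront 404.2 tab 429.5
30 bot-back 311.5 cap 306.4 topback 304.9 topfront 397.7 tab 424.2
[[224, 238, 245], [225, 238, 244], [224, 238, 244], [224, 238, 244], [225, 238, 245], [226, 239, 245], [230, 241, 248], [251, 254, 255], [65, 74, 223], [47, 52, 226], [47, 54, 235], [61, 70, 254], [69, 80, 255], [70, 82, 255], [72, 85, 255], [73, 84, 255], [73, 85, 255], [74, 84, 255], [72, 83, 255], [72, 82, 255], [72, 81, 255], [71, 82, 255], [72, 81, 255], [71, 82, 255], [61, 71, 255], [60, 67, 254], [50, 57, 241], [46, 53, 226], [49, 55, 226], [49, 55, 227], [48, 53, 225], [47, 54, 225], [47, 52, 225], [43, 48, 224], [43, 49, 223], [46, 52, 225], [42, 50, 223], [44, 50, 219], [46, 52, 224], [46, 52, 225], [44, 50, 222], [67, 65, 100], [63, 59, 60], [60, 62, 59], [52, 48, 50]]
```

Request:
step_arm:
  moves: [-0.003, 0.0004, 0, 0, -0.003, 0.0004, 0, 0, 0, 0, 0, 0, 0, 0, 0.01, 0, 0, 0, 0.02, 0, 0, 0, 0.03, 0, 0, 0, 0.03, 0, 0, 0, 0, 0, 0, 0, 0, 0]

```text
time: 14.62
tool_pos: [0.5246, -0.0463, 0.17]
eef_rot: [-0.21, -3.131, 0.001]
wrist_force: [-0.8, -0.9, -0.4]
finger_gap: 0.0296
gripper_force: 26.8
```

```bash
python3 k.py w7;  python3 - <<'E'
import cv2
g=cv2.imread("pics/w7.png")
for u in (305,330): print([(y,g[y,u].tolist()) for y in range(270,345,2)])
print([(y,g[y,317].tolist()) for y in range(385,440,3)])
E
```

```text
red [317.  372.1] [ 270  325   95  103 8601]
bottom row 280.5 cap row 325.5 red last 427 gray above [177, 173, 160, 150, 149, 148, 145, 141, 144, 152, 163, 164, 165, 164, 164, 165]
cols [(np.int64(277), np.int64(364)), (np.int64(270), np.int64(364))]
[ 0.5246 -0.0463  0.17  ] [-0.8 -0.9 -0.4] 0.02964002001936465
[(270, [132, 133, 141]), (272, [132, 134, 141]), (274, [128, 131, 139]), (276, [133, 137, 143]), (278, [129, 131, 138]), (280, [118, 118, 124]), (282, [112, 112, 119]), (284, [115, 114, 121]), (286, [125, 128, 133]), (288, [149, 149, 158]), (290, [160, 162, 171]), (292, [170, 172, 182]), (294, [207, 211, 221]), (296, [216, 220, 228]), (298, [219, 228, 236]), (300, [227, 239, 245]), (302, [228, 240, 246]), (304, [228, 240, 247]), (306, [225, 237, 244]), (308, [227, 240, 246]), (310, [229, 240, 246]), (312, [228, 240, 246]), (314, [228, 240, 247]), (316, [228, 241, 246]), (318, [229, 241, 247]), (320, [230, 242, 248]), (322, [241, 250, 253]), (324, [183, 202, 250]), (326, [55, 61, 227]), (328, [48, 54, 232]), (330, [62, 71, 254]), (332, [75, 85, 255]), (334, [84, 97, 255]), (33
[... 724 characters left out ...]
 241, 247]), (322, [239, 249, 253]), (324, [176, 194, 249]), (326, [55, 62, 228]), (328, [51, 56, 236]), (330, [61, 68, 254]), (332, [73, 85, 255]), (334, [82, 92, 255]), (336, [89, 101, 255]), (338, [92, 103, 255]), (340, [88, 101, 255]), (342, [91, 105, 255]), (344, [91, 104, 255])]
[(385, [60, 68, 248]), (388, [59, 64, 243]), (391, [57, 62, 242]), (394, [58, 64, 242]), (397, [56, 63, 241]), (400, [54, 64, 242]), (403, [54, 62, 241]), (406, [56, 62, 241]), (409, [59, 65, 242]), (412, [55, 61, 239]), (415, [54, 61, 238]), (418, [56, 64, 242]), (421, [58, 64, 242]), (424, [57, 64, 242]), (427, [67, 68, 173]), (430, [78, 74, 75]), (433, [69, 66, 64]), (436, [76, 73, 74]), (439, [66, 64, 65])]
```

```bash
cat > f.py <<'E'
from p import *
import sys
from scipy.optimize import least_squares
def fit(bot,cap,tb,bw=None,cw=None,g=.0605):
    def pt(v,cx,cy,cz):
        a=np.radians(v[0]); x=cx*np.cos(a)-(cz-g)*np.sin(a)+v[1]; z=cx*np.sin(a)+(cz-g)*np.cos(a)+v[2]
        return wproj(np.array([-x,cy,-z-.005]))
    def f(v):
        e=[pt(v,-.015,0,0)[1]-bot,pt(v,-.015,0,.077)[1]-cap,pt(v,-.015,0,.09)[1]-tb]
        if bw: e.append(pt(v,-.015,.015,0)[0]-pt(v,-.015,-.015,0)[0]-bw)
        if cw: e.append(pt(v,-.015,.015,.077)[0]-pt(v,-.015,-.015,.077)[0]-cw)
        return np.array(e)
    s=least_squares(f,[10,0,0],x_scale=[1,.001,.001]); return s.x,f(s.x)
E
python3 - <<'E'
from f import *
im=cv2.imread("pics/w7.png"); g=cv2.cvtColor(im,cv2.COLOR_BGR2GRAY)
for y in (297,301,310,320): print(y,g[y,266:300].tolist(),g[y,336:372].tolist())
print(im[327,262:284,2].tolist(),im[327,350:372,2].tolist()); print(im[331,262:284,2].tolist(),im[331,350:372,2].tolist())
print(fit(256.5,335.5,358.)); print(fit(293.5,324.5,329.5))
E
```

```text
297 [75, 73, 75, 75, 73, 74, 77, 74, 74, 77, 91, 128, 176, 205, 212, 214, 212, 213, 214, 215, 214, 213, 215, 214, 215, 216, 219, 219, 217, 219, 222, 222, 222, 223] [223, 222, 223, 223, 222, 222, 219, 216, 215, 214, 214, 214, 215, 214, 215, 215, 214, 213, 214, 214, 215, 213, 214, 214, 215, 214, 214, 215, 214, 214, 214, 213, 213, 215, 214, 215]
301 [173, 195, 204, 205, 206, 204, 203, 204, 203, 201, 191, 167, 138, 129, 129, 140, 170, 198, 212, 214, 215, 217, 222, 230, 241, 244, 243, 241, 241, 241, 242, 241, 240, 240] [239, 239, 239, 239, 239, 239, 236, 231, 221, 218, 214, 214, 215, 214, 213, 200, 172, 145, 128, 138, 164, 197, 220, 225, 225, 226, 226, 226, 226, 227, 227, 227, 225, 220, 216, 212]
310 [240, 239, 240, 239, 240, 239, 240, 240, 236, 220, 164, 105, 73, 64, 55, 66, 110, 166, 210, 223, 223, 218, 217, 217, 219, 222, 224, 228, 228, 231, 236, 239, 241, 240] [240, 239, 240, 239, 239, 240, 240, 240, 240, 240, 239, 239, 243, 253, 255, 254, 225, 126, 73, 64, 73, 100, 163, 219, 235, 239, 239, 240, 240, 240, 240, 240, 240, 240, 245, 249]
320 [239, 240, 240, 240, 239, 239, 234, 213, 156, 
[... 228 characters left out ...]
, 107, 77, 96, 150, 213, 234, 238, 240, 239, 240, 241, 240, 240, 240, 239]
[243, 242, 243, 243, 244, 242, 243, 242, 241, 233, 195, 169, 197, 228, 234, 235, 232, 230, 230, 231, 231, 232] [231, 230, 231, 230, 230, 228, 229, 225, 215, 188, 147, 122, 136, 166, 176, 180, 181, 180, 187, 203, 225, 236]
[243, 243, 243, 243, 242, 243, 242, 242, 240, 244, 253, 255, 255, 255, 254, 254, 255, 255, 255, 255, 255, 255] [255, 255, 255, 255, 255, 255, 255, 255, 255, 255, 254, 249, 228, 190, 175, 180, 180, 178, 181, 179, 183, 182]
(array([ 0.03568454, -0.00061141,  0.00065469]), array([ 0.00000000e+00,  3.41060513e-13, -9.09494702e-13]))
(array([-86.03663665,   0.33888237,  -0.6304737 ]), array([0., 0., 0.]))
```

```bash
python3 - <<'E'
from f import *
for a in [(299.5,324.5,329.5,56,84),(299.5,324.5,329.5,56,82),(299.5,324.5,330.5,57,85),(299,325,331,55,84)]:
    v,e=fit(*a); print(v.round(4),e.round(1))
print(fit(256.5,335.5,358,56.5,86))
E
```

```text
[ 2.05851e+01  3.80000e-03 -4.00000e-04] [ 0.2 -1.1  0.9 -2.3  0.9]
[ 2.04394e+01  5.20000e-03 -2.80000e-03] [ 0.2 -1.1  0.9 -3.   1.2]
[2.05132e+01 3.00000e-03 1.20000e-03] [ 0.1 -0.7  0.5 -2.8  1.1]
[ 2.00953e+01  4.30000e-03 -9.00000e-04] [ 0.2 -0.8  0.6 -1.4  0.5]
(array([-0.77934149,  0.00155023, -0.00321138]), array([-0.06516029,  0.20133958, -0.13972874, -0.56079611,  0.2332419 ]))
```

The cell leans about 20.5° in the grip. I'll go back down to the socket edge and push about 5 mm further.

Request:
step_arm:
  moves: [0.003, -0.0004, -0.03, 0, 0, 0, -0.03, 0, 0, 0, -0.02, 0, 0, 0, -0.008, 0, 0, 0, 0, 0, -0.003, 0.0004, 0, 0, -0.003, 0.0004, 0, 0, -0.0025, 0.0003, 0, 0, 0, 0, 0, 0, 0, 0, 0.01, 0, 0, 0, 0.03, 0, 0, 0, 0.04, 0]

```text
time: 16.18
tool_pos: [0.5181, -0.0456, 0.1633]
eef_rot: [-0.209, -3.129, 0.001]
wrist_force: [1.3, -0.4, -2.1]
finger_gap: 0.0298
gripper_force: 26.6
```

Request:
step_arm:
  moves: [-0.03, -0.06, 0.03, 0, -0.02, -0.06, 0.02, 0, 0, -0.06, 0, 0, 0, -0.06, 0, 0, 0, 0, 0, 0, 0, 0, 0, 0]

```text
time: 16.92
tool_pos: [0.475, -0.272, 0.2072]
eef_rot: [-0.21, -3.132, -0.002]
wrist_force: [0.0, 0.9, -1.1]
finger_gap: 0.0293
gripper_force: 26.6
```

```bash
python3 k.py w8;  python3 - <<'E'
import cv2
im=cv2.imread("pics/w8.png"); g=cv2.cvtColor(im,cv2.COLOR_BGR2GRAY)
for u in (305,317,330): print([(y,*im[y,u,1:].tolist()) for y in range(290,345,2)])
for y in (308,312,316): print(y,g[y,266:300].tolist(),g[y,336:372].tolist())
for y in (322,326,330,336): print(y,im[y,262:284,2].tolist(),im[y,350:372,2].tolist())
cv2.imwrite("pics/v8.png",cv2.resize(im[230:460,220:420],None,fx=2.6,fy=2.6,interpolation=2))
E
```

```text
red [317.3 370.4] [ 270  323   95  105 8633]
bottom row 304.5 cap row 323.5 red last 427 gray above [69, 69, 67, 72, 70, 73, 69, 75, 100, 149, 195, 217, 217, 214, 220, 225]
cols [(np.int64(270), np.int64(364)), (np.int64(270), np.int64(364))]
[ 0.475  -0.272   0.2072] [ 0.   0.9 -1.1] 0.02927653217022929
[(290, 73, 76), (292, 72, 76), (294, 69, 72), (296, 70, 71), (298, 72, 73), (300, 71, 72), (302, 71, 74), (304, 100, 104), (306, 195, 206), (308, 218, 227), (310, 203, 216), (312, 213, 223), (314, 226, 235), (316, 228, 236), (318, 228, 238), (320, 225, 239), (322, 168, 234), (324, 59, 212), (326, 63, 248), (328, 78, 255), (330, 94, 255), (332, 103, 255), (334, 105, 255), (336, 105, 255), (338, 104, 255), (340, 105, 255), (342, 103, 255), (344, 103, 255)]
[(290, 75, 76), (292, 72, 75), (294, 72, 74), (296, 68, 70), (298, 66, 69), (300, 70, 72), (302, 69, 71), (304, 100, 103), (306, 193, 206), (308, 216, 225), (310, 219, 228), (312, 226, 235), (314, 228, 236), (316, 228, 236), (318, 222, 231), (320, 224, 236), (322, 165, 234), (324, 63, 218), (326, 62, 248), (328, 79, 255), (330, 94, 2
[... 1806 characters left out ...]
7, 237, 238, 238, 237]
326 [237, 237, 238, 238, 238, 238, 237, 237, 236, 233, 227, 233, 243, 250, 252, 252, 251, 250, 248, 250, 251, 251] [251, 251, 251, 251, 250, 250, 250, 248, 244, 236, 220, 191, 176, 172, 174, 173, 174, 176, 181, 185, 187, 188]
330 [238, 237, 236, 238, 238, 238, 237, 239, 245, 253, 255, 255, 255, 255, 255, 255, 255, 255, 255, 255, 255, 255] [255, 255, 255, 255, 255, 255, 255, 255, 255, 255, 255, 254, 247, 221, 184, 173, 172, 173, 171, 171, 171, 171]
336 [237, 238, 239, 238, 238, 237, 236, 231, 236, 254, 255, 255, 255, 255, 255, 255, 255, 255, 255, 255, 255, 255] [255, 255, 255, 255, 255, 255, 255, 255, 255, 255, 255, 254, 249, 225, 181, 167, 171, 171, 173, 172, 172, 171]
```

```bash
python3 - <<'E'
from f import *
for a in [(305,322.5,326.,52,82.5),(304.7,322.5,326.5,53,82.5),(305,322.5,325,53,83),(305,322.5,326.,None,82.5),(305,322.5,326.,52,None)]:
    v,e=fit(*a); print(v.round(4),e.round(1))
# two-view check from scene/top: red cap and window
S=camera("scene");Tp=camera("top"); save("s9",S); save("t9",Tp); s=r.read_state(); 
p=s["tool_pos"]; a=proj("scene",p).astype(int); b=proj("top",p).astype(int); print(a,b)
A=cv2.resize(S[a[1]-50:a[1]+50,a[0]-50:a[0]+50],(500,500),interpolation=2); save("v9",A)
E
```

```text
[ 2.31556e+01  5.90000e-03 -3.50000e-03] [ 0.2 -0.8  0.6  0.6 -0.3]
[ 2.29764e+01  5.60000e-03 -3.00000e-03] [ 0.1 -0.6  0.4 -0.3  0.1]
[ 2.33732e+01  5.10000e-03 -2.40000e-03] [ 0.3 -1.2  1.  -0.1  0. ]
[ 2.31692e+01  5.70000e-03 -3.10000e-03] [ 0.2 -0.8  0.6 -0. ]
[ 2.30612e+01  7.20000e-03 -5.70000e-03] [ 0.2 -0.7  0.6 -0. ]
[238 157] [432 256]
```

Lean is about 23.2°. One more nudge at the socket edge of about 2°.

Request:
step_arm:
  moves: [0, 0.06, 0, 0, 0, 0.06, 0, 0, 0.02, 0.06, -0.02, 0, 0.026, 0.046, -0.024, 0, 0, 0, -0.03, 0, 0, 0, -0.03, 0, 0, 0, -0.02, 0, 0, 0, -0.001, 0, -0.003, 0.0004, 0, 0, -0.003, 0.0004, 0, 0, 0, 0, 0, 0, 0, 0, 0, 0]

```text
time: 18.58
tool_pos: [0.519, -0.0473, 0.0849]
eef_rot: [0.206, 3.127, 0.006]
wrist_force: [5.1, 3.3, -3.5]
finger_gap: 0.0298
gripper_force: 26.3
```

Request:
step_arm:
  moves: [-0.003, 0.0004, 0, 0, -0.001, 0, 0, 0, 0, 0, 0, 0, 0, 0, 0.01, 0, 0, 0, 0.03, 0, 0, 0, 0.04, 0, -0.03, -0.06, 0.03, 0, -0.02, -0.06, 0.02, 0, 0, -0.06, 0, 0, 0, -0.06, 0, 0, 0, 0, 0, 0, 0, 0, 0, 0]

```text
time: 20.08
tool_pos: [0.4655, -0.2764, 0.208]
eef_rot: [-0.211, -3.132, -0.001]
wrist_force: [0.4, 0.8, -1.0]
finger_gap: 0.0297
gripper_force: 26.6
```

```bash
python3 k.py w10;  python3 - <<'E'
import cv2
im=cv2.imread("pics/w10.png"); g=cv2.cvtColor(im,cv2.COLOR_BGR2GRAY)
for u in (305,317,330): print([(y,*im[y,u,1:].tolist()) for y in range(300,336,1)])
for y in (310,312,314,316): print(y,g[y,276:296].tolist(),g[y,338:362].tolist())
for y in (320,324,330): print(y,im[y,262:284,2].tolist(),im[y,350:372,2].tolist())
E
```

```text
red [317.2 369. ] [ 269  320   96  108 8937]
bottom row 315.5 cap row 321.5 red last 427 gray above [67, 68, 66, 70, 69, 66, 69, 74, 102, 147, 186, 203, 199, 175, 144, 120]
cols [(np.int64(270), np.int64(364)), (np.int64(270), np.int64(364))]
[ 0.4655 -0.2764  0.208 ] [ 0.4  0.8 -1. ] 0.029663338326864165
[(300, 67, 70), (301, 69, 70), (302, 68, 69), (303, 68, 70), (304, 67, 71), (305, 66, 69), (306, 67, 70), (307, 65, 69), (308, 67, 68), (309, 69, 71), (310, 67, 69), (311, 68, 69), (312, 69, 69), (313, 66, 69), (314, 73, 75), (315, 100, 104), (316, 144, 153), (317, 179, 191), (318, 195, 209), (319, 189, 210), (320, 151, 208), (321, 99, 225), (322, 69, 249), (323, 69, 254), (324, 80, 255), (325, 89, 255), (326, 97, 255), (327, 100, 255), (328, 103, 255), (329, 103, 255), (330, 103, 255), (331, 103, 255), (332, 101, 255), (333, 100, 255), (334, 101, 255), (335, 101, 255)]
[(300, 65, 69), (301, 68, 72), (302, 68, 71), (303, 70, 72), (304, 69, 70), (305, 69, 70), (306, 69, 71), (307, 67, 69), (308, 68, 68), (309, 66, 66), (310, 70, 70), (311, 69, 70), (312, 66, 67), (313, 68, 72), (314,
[... 1667 characters left out ...]
61, 80, 128, 184, 220]
320 [227, 232, 233, 232, 232, 233, 233, 232, 232, 232, 229, 209, 164, 136, 141, 151, 160, 169, 176, 183, 195, 203] [194, 191, 189, 172, 161, 154, 149, 140, 128, 115, 148, 195, 219, 225, 226, 225, 224, 224, 227, 228, 230, 231]
324 [233, 232, 233, 233, 233, 232, 234, 234, 237, 248, 254, 255, 255, 255, 255, 255, 255, 255, 255, 255, 255, 255] [255, 255, 255, 255, 255, 255, 255, 255, 255, 254, 253, 247, 228, 191, 172, 167, 166, 165, 166, 166, 165, 165]
330 [234, 232, 232, 232, 232, 233, 233, 237, 248, 255, 255, 255, 255, 255, 255, 255, 255, 255, 255, 255, 255, 255] [255, 255, 255, 255, 255, 255, 255, 255, 255, 255, 255, 254, 249, 228, 190, 170, 164, 164, 164, 165, 165, 165]
```

```bash
python3 - <<'E'
from f import *
for a in [(316,320.3,322.,None,83),(316,320.3,321.,52,83),(316,320.5,322.,52,84)]:
    v,e=fit(*a); print(v.round(4),e.round(1))
S=camera("scene"); save("s11",S); p=r.read_state()["tool_pos"]; a=proj("scene",p).astype(int); print(a)
A=cv2.resize(S[a[1]-45:a[1]+35,a[0]-45:a[0]+35],(480,480),interpolation=2)
im=cv2.imread("pics/w10.png")[:,:,::-1]; B=cv2.resize(im[290:440,240:400],(512,480),interpolation=2)
save("v11",cv2.resize(np.hstack([A,B[:,:320]]),(800,480)) )
save("v11",A)
E
```

```text
[ 2.81067e+01  5.60000e-03 -8.00000e-04] [-0.   0.2 -0.2  0. ]
[ 2.82718e+01  5.70000e-03 -1.30000e-03] [ 0.1 -0.3  0.2  0.8 -0.3]
[ 2.81033e+01  5.20000e-03 -0.00000e+00] [-0.   0.1 -0.1  1.1 -0.5]
[239 154]
```

View pics/v11.png

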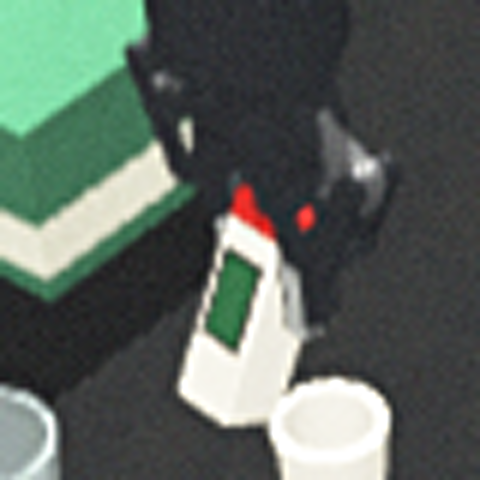

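The tenth view shows the red cell held and tilted, with its dark window at about crop pixel (232,300). The wrist fit gives 28°, so it overshot by about 3°. I'll nudge it back by pressing the lower front edge gently against the rack's near side.

Request:
step_arm:
  moves: [0, 0.06, 0, 0, -0.004, 0.06, 0, 0, -0.004, 0.06, 0, 0, 0, 0.06, 0, 0, 0, 0, -0.04, 0, 0, 0, -0.04, 0, 0, 0, -0.03, 0, 0, 0, -0.02, 0, 0, 0, -0.008, 0, 0, 0, 0, 0]

```text
time: 21.42
tool_pos: [0.4588, -0.0361, 0.0698]
eef_rot: [-0.208, -3.134, -0.0]
wrist_force: [-0.5, 0.1, -0.2]
finger_gap: 0.0294
gripper_force: 26.5
```

Request:
step_arm:
  moves: [0.002, -0.0003, 0, 0, 0.002, -0.0003, 0, 0, 0, 0, 0, 0]

```text
time: 21.8
tool_pos: [0.4635, -0.0377, 0.0702]
eef_rot: [0.211, 3.133, 0.001]
wrist_force: [-0.1, 0.6, -1.2]
finger_gap: 0.0299
gripper_force: 26.5
```

```bash
cat > k2.py <<'E'
from f import *
# robust: bottom/cap rows from half-level crossings on the mid columns
n=sys.argv[1]; s=r.read_state(); im=camera("wrist"); save(n,im)
mid=im[:,300:335].astype(float).mean(1); G=mid[:,1]; R=mid[:,0]
cap=max(range(285,345),key=lambda y:G[y-1]-G[y+1]+ (R[y+1]>200)*20 if R[y+2]>200 and G[y+2]<130 else -1)
print("cap",cap,[(y,int(R[y]),int(G[y])) for y in range(cap-28,cap+10,1)]); print(np.round(s["tool_pos"],4),np.round(s["wrist_force"],1))
E
python3 k2.py w12
```

```text
cap 321 [(293, 92, 90), (294, 92, 90), (295, 93, 90), (296, 94, 91), (297, 94, 92), (298, 94, 91), (299, 93, 91), (300, 93, 91), (301, 94, 91), (302, 94, 91), (303, 94, 91), (304, 94, 91), (305, 93, 91), (306, 94, 91), (307, 93, 91), (308, 94, 91), (309, 94, 91), (310, 93, 91), (311, 93, 91), (312, 93, 91), (313, 94, 92), (314, 102, 99), (315, 140, 134), (316, 202, 191), (317, 237, 229), (318, 247, 240), (319, 248, 237), (320, 248, 207), (321, 252, 137), (322, 255, 93), (323, 255, 95), (324, 255, 106), (325, 255, 115), (326, 255, 123), (327, 255, 129), (328, 255, 131), (329, 255, 132), (330, 255, 132)]
[ 0.4635 -0.0377  0.0702] [-0.1  0.6 -1.2]
```

Request:
step_arm:
  moves: [0.002, -0.0003, 0, 0, 0.001, 0, 0, 0, 0, 0, 0, 0]

```text
time: 22.22
tool_pos: [0.4651, -0.0379, 0.0696]
eef_rot: [-0.21, -3.133, 0.001]
wrist_force: [-1.9, -0.2, 0.1]
finger_gap: 0.0298
gripper_force: 26.7
```

```bash
python3 k2.py w13 | cut -c1-20; python3 - <<'E'
import cv2
im=cv2.imread("pics/w13.png"); print([(y,int(im[y,300:335,1].mean())) for y in range(306,326)])
E
```

```text
cap 321 [(293, 93, 9
[ 0.4651 -0.0379  0.
[(306, 91), (307, 91), (308, 91), (309, 91), (310, 91), (311, 91), (312, 92), (313, 93), (314, 102), (315, 148), (316, 211), (317, 237), (318, 242), (319, 237), (320, 207), (321, 137), (322, 92), (323, 95), (324, 105), (325, 115)]
```

Request:
step_arm:
  moves: [0.0015, -0.0002, 0, 0, 0.0015, -0.0002, 0, 0, 0, 0, 0, 0]

```text
time: 22.65
tool_pos: [0.4656, -0.0381, 0.0694]
eef_rot: [-0.209, -3.128, 0.002]
wrist_force: [-6.4, 1.8, 1.9]
finger_gap: 0.0298
gripper_force: 27.0
```

```bash
python3 k2.py w14 | cut -c1-40; python3 - <<'E'
import cv2
im=cv2.imread("pics/w14.png"); print([(y,int(im[y,300:335,1].mean())) for y in range(300,330)])
E
```

```text
cap 321 [(293, 93, 91), (294, 94, 91), (
[ 0.4656 -0.0381  0.0694] [-6.4  1.8  1.
[(300, 91), (301, 92), (302, 91), (303, 92), (304, 91), (305, 91), (306, 91), (307, 91), (308, 91), (309, 91), (310, 91), (311, 91), (312, 92), (313, 95), (314, 119), (315, 171), (316, 223), (317, 240), (318, 244), (319, 239), (320, 210), (321, 139), (322, 91), (323, 93), (324, 104), (325, 114), (326, 122), (327, 128), (328, 132), (329, 132)]
```

Request:
step_arm:
  moves: [0.0015, -0.0002, 0, 0, 0, 0, 0, 0]

```text
time: 22.95
tool_pos: [0.4658, -0.0383, 0.0693]
eef_rot: [-0.208, -3.126, 0.002]
wrist_force: [-8.9, 2.8, 3.5]
finger_gap: 0.0296
gripper_force: 27.1
```

```bash
python3 k2.py w15 | cut -c1-40; python3 - <<'E'
import cv2
im=cv2.imread("pics/w15.png"); print([(y,int(im[y,300:335,1].mean())) for y in range(300,330)])
E
```

```text
cap 321 [(293, 93, 91), (294, 93, 90), (
[ 0.4658 -0.0383  0.0693] [-8.9  2.8  3.
[(300, 91), (301, 92), (302, 92), (303, 91), (304, 92), (305, 91), (306, 91), (307, 91), (308, 91), (309, 91), (310, 91), (311, 91), (312, 92), (313, 96), (314, 124), (315, 179), (316, 225), (317, 241), (318, 244), (319, 239), (320, 210), (321, 139), (322, 90), (323, 92), (324, 104), (325, 114), (326, 121), (327, 128), (328, 131), (329, 132)]
```

Request:
step_arm:
  moves: [0.0015, -0.0002, 0, 0, 0.0005, 0, 0, 0]

```text
time: 23.25
tool_pos: [0.4663, -0.0384, 0.0692]
eef_rot: [-0.208, -3.123, 0.003]
wrist_force: [-10.9, 3.4, 6.2]
finger_gap: 0.03
gripper_force: 27.3
```

```bash
python3 k2.py w16 | cut -c1-40; python3 - <<'E'
import cv2
im=cv2.imread("pics/w16.png"); print([(y,int(im[y,300:335,1].mean())) for y in range(300,330)])
E
```

```text
cap 321 [(293, 92, 90), (294, 94, 91), (
[ 0.4663 -0.0384  0.0692] [-10.9   3.4  
[(300, 91), (301, 92), (302, 91), (303, 91), (304, 91), (305, 91), (306, 91), (307, 91), (308, 91), (309, 91), (310, 91), (311, 91), (312, 94), (313, 114), (314, 167), (315, 222), (316, 240), (317, 244), (318, 245), (319, 240), (320, 211), (321, 138), (322, 88), (323, 89), (324, 101), (325, 112), (326, 120), (327, 126), (328, 130), (329, 132)]
```

Request:
step_arm:
  moves: [0.0015, -0.0002, 0, 0, 0.001, 0, 0, 0]

```text
time: 23.55
tool_pos: [0.4693, -0.039, 0.0692]
eef_rot: [-0.209, -3.124, 0.003]
wrist_force: [-10.1, 1.0, 5.5]
finger_gap: 0.0297
gripper_force: 27.3
```

```bash
python3 k2.py w17 | cut -c1-40; python3 - <<'E'
import cv2
im=cv2.imread("pics/w17.png"); print([(y,int(im[y,300:335,1].mean())) for y in range(300,330)])
E
```

```text
cap 322 [(294, 93, 91), (295, 93, 91), (
[ 0.4693 -0.039   0.0692] [-10.1   1.   
[(300, 91), (301, 90), (302, 91), (303, 90), (304, 90), (305, 91), (306, 99), (307, 140), (308, 206), (309, 238), (310, 244), (311, 245), (312, 247), (313, 248), (314, 249), (315, 249), (316, 249), (317, 249), (318, 249), (319, 247), (320, 242), (321, 215), (322, 142), (323, 81), (324, 74), (325, 85), (326, 97), (327, 107), (328, 115), (329, 122)]
```

Request:
step_arm:
  moves: [-0.006, 0.001, 0, 0, -0.004, 0, 0.01, 0, 0, 0, 0.04, 0, 0, 0, 0.05, 0, 0, -0.04, 0.04, 0, 0, -0.05, 0, 0, 0, -0.05, 0, 0, 0, -0.05, 0, 0, 0, -0.05, 0, 0, 0, 0, 0, 0, 0, 0, 0, 0]

```text
time: 24.98
tool_pos: [0.4653, -0.2775, 0.2103]
eef_rot: [0.211, 3.133, 0.0]
wrist_force: [-0.1, 0.4, -0.4]
finger_gap: 0.0295
gripper_force: 26.6
```

```bash
python3 k2.py w18; python3 - <<'E'
from f import *
im=cv2.imread("pics/w18.png"); g=cv2.cvtColor(im,cv2.COLOR_BGR2GRAY)
for y in (310,314): print(y,g[y,276:296].tolist(),g[y,338:362].tolist())
for y in (324,328): print(y,im[y,262:284,2].tolist(),im[y,350:372,2].tolist())
s=r.read_state(); print(s["eef_rot"],s["time"])
# camera stand in the top view, arm elsewhere: foot edges
c=get_calibration("wrist")
T0=cv2.imread("pics/top0.png"); gg=cv2.cvtColor(T0,cv2.COLOR_BGR2GRAY).astype(int)
for y in range(168,212,6): print(y,gg[y,428:484:2].tolist())
W=T0[140:200,455:500]; h=cv2.cvtColor(W,cv2.COLOR_BGR2HSV); m=(h[:,:,2]>200).astype(np.uint8); m,_,st=big(m); cn=max(cv2.findContours(m,0,2)[0],key=cv2.contourArea); print(st,(cv2.boxPoints(cv2.minAreaRect(cn))+[455,140]).round(1).tolist())
E
```

```text
cap 322 [(294, 69, 68), (295, 70, 68), (296, 70, 68), (297, 70, 68), (298, 69, 67), (299, 69, 68), (300, 69, 67), (301, 68, 67), (302, 69, 67), (303, 68, 67), (304, 69, 68), (305, 74, 72), (306, 103, 98), (307, 152, 144), (308, 192, 181), (309, 210, 199), (310, 215, 204), (311, 217, 206), (312, 220, 210), (313, 224, 214), (314, 226, 217), (315, 226, 217), (316, 226, 218), (317, 226, 217), (318, 225, 216), (319, 227, 218), (320, 230, 216), (321, 226, 191), (322, 212, 126), (323, 206, 64), (324, 224, 51), (325, 247, 60), (326, 254, 70), (327, 255, 77), (328, 255, 84), (329, 255, 90), (330, 255, 95), (331, 255, 98)]
[ 0.4653 -0.2775  0.2103] [-0.1  0.4 -0.4]
310 [152, 92, 61, 57, 46, 46, 49, 55, 65, 68, 72, 94, 131, 163, 190, 205, 208, 209, 208, 210] [216, 217, 216, 216, 213, 205, 189, 159, 125, 94, 75, 67, 67, 65, 59, 56, 58, 57, 65, 91, 148, 199, 222, 227]
314 [100, 65, 56, 48, 45, 46, 58, 94, 131, 162, 183, 190, 195, 194, 196, 196, 199, 200, 201, 203] [218, 217, 217, 217, 218, 217, 218, 218, 217, 213, 203, 181, 145, 107, 75, 61, 58, 59, 59, 68, 99, 159, 205, 225]
324 [229, 230, 230, 
[... 954 characters left out ...]
 135, 138, 135, 140, 135, 139, 128, 110, 171, 198, 202, 217, 169, 158, 73, 68]
192 [65, 68, 43, 63, 146, 135, 136, 137, 138, 135, 138, 138, 137, 139, 138, 134, 137, 138, 136, 137, 143, 141, 139, 59, 67, 67, 67, 62]
198 [67, 41, 43, 115, 133, 141, 139, 135, 137, 139, 138, 140, 139, 136, 140, 135, 140, 135, 138, 143, 137, 142, 70, 66, 68, 63, 70, 62]
204 [67, 38, 72, 142, 135, 137, 139, 142, 139, 139, 136, 137, 141, 138, 134, 137, 139, 138, 138, 139, 138, 134, 63, 66, 66, 65, 68, 70]
210 [67, 67, 69, 69, 63, 59, 61, 64, 64, 74, 82, 104, 121, 123, 144, 145, 137, 138, 144, 138, 142, 60, 65, 68, 64, 66, 64, 65]
[ 11  15  24  28 477] [[465.4, 178.4], [471.6, 153.6], [490.2, 158.3], [484.0, 183.0]]
```

```bash
python3 - <<'E'
from f import *
for a in [(307,322,325.,None,83),(307,322,324.5,53,83),(307,322,326,53,83)]:
    v,e=fit(*a); print(v.round(4),e.round(1))
T0=cv2.imread("pics/top0.png")[:,:,::-1]; S0=cv2.imread("pics/scene0.png")[:,:,::-1]
for nm,I,box in(("top",T0,(455,170,500,200)),("scene",S0,(130,135,180,185))):
    m,c,st=big(mask(I,(3,110,60),(22,255,255),box)); print(nm,c,st)
    ys,xs=np.where(m); 
    for y in sorted(set(ys)): print(y,xs[ys==y].min(),xs[ys==y].max(),end="; ")
    print()
print(T0[180:195:1,473].tolist())
# foot corners top, z=.016
L=[(439.3,168),(437.6,174),(436,180),(435,186),(433.8,192),(432.8,198),(432,204)]
P=np.array([onz("top",u,v,.016) for u,v in L]); k=np.polyfit(P[:,0],P[:,1],1); print("foot left edge yaw",np.degrees(np.arctan(k[0])),P[[0,-1]].round(4))
for z in(.25,.3): 
    a,b=onz("top",480.9,156,z),onz("top",474.7,180.7,z); d=a-b; print("head axis yaw",np.degrees(np.arctan2(d[1],d[0])),b)
print("lower edge",onz("top",431.5,206,.016),onz("top",470,213,.016))
E
```

```text
[ 2.41447e+01  5.30000e-03 -2.10000e-03] [ 0.1 -0.7  0.5 -0. ]
[ 2.42326e+01  5.20000e-03 -2.10000e-03] [ 0.2 -0.9  0.7 -0.1  0. ]
[ 2.3975e+01  5.4000e-03 -2.0000e-03] [ 0.  -0.2  0.1 -0.1  0. ]
top [471.34693878 186.34693878] [465 183  15   7  49]
183 465 466; 184 465 468; 185 465 472; 186 465 479; 187 466 479; 188 470 479; 189 475 479; 
scene [154.53932584 157.49438202] [149 149  10  19  89]
149 149 154; 150 149 155; 151 150 155; 152 152 156; 153 153 157; 154 153 157; 155 154 157; 156 154 157; 157 154 158; 158 154 158; 159 155 158; 160 155 158; 161 154 158; 162 154 157; 163 154 157; 164 153 157; 165 152 156; 166 151 156; 167 153 154; 
[[255, 252, 231], [33, 30, 34], [59, 57, 57], [62, 62, 63], [50, 59, 67], [122, 80, 70], [255, 204, 76], [255, 249, 85], [255, 178, 75], [123, 99, 93], [103, 107, 111], [102, 100, 100], [79, 81, 78], [56, 58, 55], [52, 53, 51]]
foot left edge yaw -14.08310312968665 [[ 0.767  -0.3398  0.016 ]
 [ 0.6588 -0.3124  0.016 ]]
head axis yaw -17.29034785846124 [ 0.66179863 -0.37996878  0.25      ]
head axis yaw -17.29034785846129 [ 0.6480455  -0.36681487  0.3       ]
lower edge [ 0.65286903 -0.31058717  0.016     ] [ 0.62953747 -0.42143367  0.016     ]
```

```bash
python3 - <<'E'
from h import *
for t in ((472.3,186.3),(472,186)):
  for sc in ((152,158),(153,158),(154.5,157.5)):
    p,e=tri(ray("top",*t),ray("scene",*sc)); print(t,sc,p.round(4),e.round(4))
print("top z=.27",onz("top",472.3,186.3,.27),onz("scene",152,158,.27),onz("scene",154.5,157.5,.27))
a,b=onz("top",465.3,184.8,.27),onz("top",479.3,187.7,.27); d=a-b; print("ring yaw",np.degrees(np.arctan2(d[1],d[0]))-90,np.linalg.norm(d))
# foot edges by gradient, both views
def edge(I,pts,n,dirn):  # subpixel max gradient along direction
    out=[]
    for p in pts:
        t=np.arange(-5,5.01,.25); q=np.array(p)+t[:,None]*np.array(dirn)
        v=cv2.remap(cv2.GaussianBlur(I,(0,0),.8),q[None,:,0].astype(np.float32),q[None,:,1].astype(np.float32),1)[0]
        k=np.argmax(np.abs(np.gradient(v))); out.append(q[k])
    return np.array(out)
T0=cv2.imread("pics/top0.png",0).astype(np.float32); S0=cv2.imread("pics/scene0.png",0).astype(np.float32)
def line(n,I,a,b,d,z):
    pts=np.linspace(a,b,14)[1:-1]; P=np.array([onz(n,*q,z) for q in edge(I,pts,n,d)])[:,:2]
    vx,vy,x0,y0=cv2.fitLine(P.astype(np.float32),cv2.DIST_HUBER,0,.001,.001).ravel(); an=np.degrees(np.arctan2(vy,vx))%180
    print(n,a,b,"ang",an.round(2),"mid",x0.round(4),y0.round(4)); 
line("top",T0,(438.5,172),(432,204),(1,0),.016)
line("top",T0,(433,207),(469,213.5),(0,1),.016)
line("top",T0,(474,192),(471,210),(1,0),.016)
line("scene",S0,(155,274),(184,246),(.7,.7),.016)
line("scene",S0,(119,253),(135,268),(.7,-.7),.016)
line("scene",S0,(150,231),(182,244),(.35,-.93),.016)
line("scene",S0,(120,249),(145,230),(.6,.8),.016)
E
```

```text
(472.3, 186.3) (152, 158) [ 0.6424 -0.3682  0.268 ] 0.0001
(472.3, 186.3) (153, 158) [ 0.6417 -0.3673  0.2683] 0.0021
(472.3, 186.3) (154.5, 157.5) [ 0.6402 -0.3657  0.27  ] 0.005
(472, 186) (152, 158) [ 0.643  -0.3673  0.2689] 0.0001
(472, 186) (153, 158) [ 0.6422 -0.3664  0.2691] 0.0021
(472, 186) (154.5, 157.5) [ 0.6408 -0.3648  0.2708] 0.0049
top z=.27 [ 0.64193921 -0.36772623  0.27      ] [ 0.64381534 -0.36606832  0.27      ] [ 0.63937354 -0.36296411  0.27      ]
ring yaw -13.417430826778713 0.03560360776106697
top (438.5, 172) (432, 204) ang 167.16 mid 0.703 -0.3237
top (433, 207) (469, 213.5) ang 76.14 mid 0.6394 -0.3659
top (474, 192) (471, 210) ang 166.18 mid 0.6669 -0.4275
scene (155, 274) (184, 246) ang 167.39 mid 0.6949 -0.3185
scene (119, 253) (135, 268) ang 76.51 mid 0.7709 -0.397
scene (150, 231) (182, 244) ang 88.97 mid 0.6479 -0.3807
scene (120, 249) (145, 230) ang 167.46 mid 0.7118 -0.4332
```

The lens is at (0.6425, −0.3675, 0.270). The two rays agree to 0.1 mm, its height matches the 270 mm given, and the foot centreline agrees. Camera yaw is −13.2° and the cell lean is about 24.2°. Next is the move to the viewing point.

Request:
step_arm:
  moves: [0.004, -0.01, 0, -1.5, 0.005, -0.015, 0, -1.5, 0.006, -0.015, -0.001, -1.5, 0.006, -0.0135, 0, -1.1, 0, 0, 0, 0, 0, 0, 0, 0, 0, 0, 0, 0]

```text
time: 25.9
tool_pos: [0.4858, -0.3306, 0.2087]
eef_rot: [-0.362, -3.12, -0.001]
wrist_force: [-0.6, 0.0, -0.5]
finger_gap: 0.0297
gripper_force: 26.6
```

```bash
cat > chk.py <<'E'
from f import *
s=r.read_state(); S=camera("scene"); Tp=camera("top"); save(sys.argv[1]+"s",S); save(sys.argv[1]+"t",Tp)
R=Ro.from_rotvec(s["eef_rot"]).as_matrix(); print("tool",np.round(s["tool_pos"],4),"yaw",np.degrees(np.arctan2(R[1,1],R[0,1]))-90,"z axis",R[:,2].round(4),s["time"])
view=np.array([.5101,-.3365,.2066]); a=proj("scene",view); print("view px scene",a,"top",proj("top",view))
x0,y0=(a-20).astype(int); w=mask(S,(40,60,15),(85,255,140),(x0,y0,x0+40,y0+40))
m,c,st=big(w); print("window",c,st); cn=max(cv2.findContours(m,0,2)[0],key=cv2.contourArea); print(cv2.boxPoints(cv2.minAreaRect(cn)).round(1).tolist())
yw=np.radians(-13.2); cy,sy=np.cos(yw),np.sin(yw); t=np.radians(25); Z=np.array([-np.sin(t)*cy,-np.sin(t)*sy,np.cos(t)]); Y=np.array([-sy,cy,0])
print("expected corners",[proj("scene",view+i*.009*Y+j*.017*Z).round(1).tolist() for i,j in((-1,1),(1,1),(1,-1),(-1,-1))])
E
python3 chk.py e1
```

```text
tool [ 0.4858 -0.3306  0.2087] yaw -13.219010405281054 z axis [-4.e-04  5.e-04 -1.e+00] 25.9
view px scene [207.99730262 154.50790618] top [457.59668416 242.76019262]
window [196.72677596 138.57923497] [187 134  21  12 183]
[[187.0, 134.0], [207.0, 134.0], [207.0, 145.0], [187.0, 145.0]]
expected corners [[207.6, 146.3], [211.8, 150.0], [208.4, 162.7], [204.2, 158.9]]
```

```bash
python3 - <<'E'
from f import *
S=cv2.imread("pics/e1s.png")[:,:,::-1]
h=cv2.cvtColor(S,cv2.COLOR_RGB2HSV)
for y in range(140,172): print(y," ".join("%3d"%v if s>60 else " . " for v,s in zip(h[y,196:224,2],h[y,196:224,1])), )
E
```

```text
140 125 125 121 119 120 119 114 122 121 117 103  .   .  247 233 234 211 175  95  59  47  53  81 255 255 171  54  . 
141 121 126 126 122 117 117 120 115 118 103 111  .   .   .   .  235 222 216 179  .   59  53  89 255 255 107  47  52
142 128 123 127 129 119 116 118 112 115 116  .   .   .   .   .   .   .  226 225  64  50  52  69 204 187  .   51  . 
143 119 121 121 130 121 113 111 119  .   .   .   .   .   .   .   .   .   .  235  97  .   51  .   97  60  50  .   . 
144 132 119 116 121 112 118 121  .   .   .   .   .   .   .   .   .   .   .   .  158  .   .   .   .   .   .   .   . 
145  .   .  131 118 115 134  .   .   .   .   .   .   .   .   .   .   .   .   .   .   .   43  .   .   .   .   .   . 
146  .   .   .   .   .   .   .   .   .   .   .   .   .   86  .   .   .   .   .   .   .   .   .   .   .   .   .   . 
147  .   .   .   .   .   .   .   .   .   .   .   .   .  107  84  .   .   .   .   .   .   .   .   .   .   .   .   . 
148  .   .   .   .   .   .   .   .   .   .   .   .  106 120 115  99  .   .   .   .   .   .   .   .   .   .   .   . 
149  .   .   .   .   .   .   .   .   .   .   .   .  124 
[... 1910 characters left out ...]
   . 
166  .   .   .   .   .   .   .   .   .   .   .   .   .   .   .   .   .   .   .   .   .   .   .   .   .   .   .   . 
167  .   .   .   .   .   .   .   .   .   .   .   .   .   .   .   .   .   .   .   .   .   .   .   .   .   .   .   . 
168  .   .   .   .   32  .   .   .   .   .   .   .   .   .   .   .   .   .   .   .   .   .   .   .   .   .   .   . 
169  .   .   .   .   .   .   .   .   .   .   .   .   .   .   .   .   .   .   .   .   .   .   .   .   .   .   .   . 
170  .   .   .   .   .   .   .   .   .   .   .   .   .   .   .   .   .   .   .   .   .   .   .   .   .   .   .   . 
171  .   .   .   .   .   .   .   .   .   .   .   .   .   .   .   .   .   .   .   .   .   .   .   .   .   .   .   .
```

Request:
step_arm:
  moves: [0.0015, -0.001, -0.0005, 0, 0, 0, 0, 0, 0, 0, 0, 0, 0, 0, 0, 0, 0, 0, 0, 0, 0, 0, 0, 0]

```text
time: 26.75
tool_pos: [0.4874, -0.3323, 0.2082]
eef_rot: [-0.363, -3.12, -0.0]
wrist_force: [-0.1, -0.1, 0.0]
finger_gap: 0.0299
gripper_force: 26.6
```

```bash
python3 - <<'E'
from f import *
s=r.read_state(); S=camera("scene"); Tp=camera("top"); save("e2s",S); save("e2t",Tp)
w=mask(S,(40,60,60),(85,255,140),(205,145,215,163)); ys,xs=np.where(w); print("window",xs.mean(),ys.mean(),len(xs))
for nm,lo,hi in [("yellow",(25,120,120),(35,255,255)),("blue",(100,150,80),(120,255,255))]:
    _,ct,st=big(mask(Tp,lo,hi,(272,215,360,262))); _,cs,ss=big(mask(S,lo,hi,(270,230,380,340)))
    p,e=tri(ray("top",*ct),ray("scene",*cs)); print(nm,st,ss,p.round(4),e.round(4))
print(np.round(s["tool_pos"],4),s["time"],np.abs(s["qvel"]).max(),s["gripper_force"])
def rows(n): im=cv2.imread(n); return im[:,300:335,1].mean(1)
im=camera("wrist"); print([(y,int(v)) for y,v in enumerate(im[:,300:335,1].mean(1)) if 304<=y<=324])
E
```

```text
window 208.01492537313433 153.59701492537314 67
yellow [310 227  12  14 130] [311 270  18  10  49] [0.5645 0.0318 0.076 ] 0.0057
blue [281 224  11  13 116] [338 284  18  17 197] [0.5752 0.1106 0.0878] 0.0003
[ 0.4874 -0.3323  0.2082] 26.75 0.0011294950936075584 26.60490430891514
[(304, 38), (305, 43), (306, 68), (307, 109), (308, 142), (309, 160), (310, 164), (311, 166), (312, 168), (313, 170), (314, 173), (315, 174), (316, 174), (317, 172), (318, 168), (319, 164), (320, 155), (321, 128), (322, 82), (323, 45), (324, 41)]
```

```bash
python3 -c "
from bench import r
print(r.hand_in())"
```

```text
the job is handed in; nothing more can be done
None
```

The job is handed in at about 27 s, and no verdict came back. The yellow-capped cell stands released in the middle socket, tab to the stripe. The red-capped cell is held still about 15 cm from the lens, window centred to within about 2 mm and leaning about 24° by my measurement (25° asked).

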